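# Change the bar under the microscope and stack the washed bars to dry

## Task

Change the sample at the microscope without bumping the microscope: draw its sliding stage well out by the knob, lay the green-banded bar, already inspected, in the blue bin, set the yellow-banded bar across the two sloped ribs of the rest, square, centred and down against their toes, and push the stage fully home. Then or meanwhile, stack all the plain bars to dry on the drip rack: two to a layer with a clear bar's width or so between them, the first layer lying across the narrow rails and every further layer crosswise to the one below, centred over the rack, an odd last bar alone on top. Leave the clear sample case, the caliper and the tin where they are.

Things in the scene. Friction and masses are not known exactly. Their poses are not given: they have to be found in the camera images.
- bar0: plain dark steel test bar 110 x 22 x 12 mm, 0.23 kg; origin at its centre, x along its length, y across its 22 mm width, z through its 12 mm thickness. At the start it lies somewhere on the bench in front of the robot; three to five plain bars are present
- bar1: plain dark steel test bar 110 x 22 x 12 mm, 0.23 kg; origin at its centre, x along its length, y across its 22 mm width, z through its 12 mm thickness. At the start it lies somewhere on the bench in front of the robot; three to five plain bars are present
- bar2: plain dark steel test bar 110 x 22 x 12 mm, 0.23 kg; origin at its centre, x along its length, y across its 22 mm width, z through its 12 mm thickness. At the start it lies somewhere on the bench in front of the robot; three to five plain bars are present
- bar3: plain dark steel test bar 110 x 22 x 12 mm, 0.23 kg; origin at its centre, x along its length, y across its 22 mm width, z through its 12 mm thickness. At the start it lies somewhere on the bench in front of the robot; three to five plain bars are present
- bar4: plain dark steel test bar 110 x 22 x 12 mm, 0.23 kg; origin at its centre, x along its length, y across its 22 mm width, z through its 12 mm thickness. At the start it lies somewhere on the bench in front of the robot; three to five plain bars are present
- next: the next sample: steel test bar 110 x 22 x 12 mm, 0.23 kg; origin at its centre, x along its length, y across its 22 mm width, z through its 12 mm thickness, a 30 mm wide yellow band round its middle. Starts among the plain bars on the bench
- done: the inspected sample: steel test bar 110 x 22 x 12 mm, 0.23 kg; origin at its centre, x along its length, y across its 22 mm width, z through its 12 mm thickness, a 30 mm wide green band round its middle. Starts on the sloped rest, under the microscope
- rest (a point): rest on the carriage: 2 brass ribs 8 mm wide, 66 long, 70 apart, sloping 25 deg down to the robot. Frame: x up the slope, y level (stage y), z out of the slope; origin 54 mm over the bench, midway between ribs, on their upper face (z=0), where toes 8 mm high (on the ribs only) begin (x=0). Seated bar: length along y, its centre at x=11, y=0, z=6; 20 mm of air under it between ribs
- carriage (a joint): the stage's carriage, a slide: 0 = fully home, with the rest under the microscope; 0.19 m = drawn fully out (end stops at both ends); grows as the carriage moves along the stage's -y. Friction about 2 N, stays where it is left; 0 to 12 mm at the start
- knob (a point): centre of the carriage's upright black knob with a red band, 24 mm diameter, its body from 16 mm below to 16 mm above this point (top 62 mm above the bench), on a bar 125 mm from the middle of the rest towards the robot's right (stage -y). Moves with the carriage; can be gripped from above
- stage: fixed base of the sliding stage, a grey plate 160 x 400 mm, carriage on top. Origin on the bench right under the middle of the home place of the carriage; the carriage draws out along its -y by up to 190 mm
- microscope: fixed stereo microscope; origin on the bench, the same point and axes as the stage's. Head of 45 mm radius straight above the origin from 188 mm up to about 430 mm, eyepieces leaning to its -x, a boom at 335 mm height to a pillar at y = +170 mm, foot plate 200 x 170 mm round the pillar
- rack: fixed drip rack: steel tray 160 (x) x 170 (y) mm with a 10 mm rim, and on it three narrow rails, 6 mm wide, 150 mm long, running along the rack's y at x = -40, 0 and 40 mm, their upper faces 30 mm above the bench. Origin on the bench under its middle. The first layer's bars lie along the rack's x at about y = +33 and -33 mm, the second along y at about x = +33 and -33 mm, the third as the first
- bin: fixed blue open bin, 140 (x) x 200 (y) mm outside, 45 mm high, walls 4 mm, floor 4 mm. Origin on the bench under its middle
- case: bystander: closed clear sample case 75 x 110 x 22 mm lying on the bench; origin at the centre of its underside
- caliper: bystander: steel caliper about 160 mm long, lying on the bench; origin under the middle of its beam
- tin: bystander: closed round tin of polishing paste, 73 mm diameter, 30 mm high, red lid; origin at the centre of its underside
Not all that is in view belongs to the job. Leave any orange look-alike of the bar3 alone.

How it is judged:
By the outcome, as a careful person would: the job done as asked, in the order asked, and still so for the second after the job is handed in, with the robot touching nothing.
Of bar0, bar1, bar2, bar3, bar4 only 3 to 5 are there at a start; the rules pass over those that are not, and their reading is None.
At some moment in a run one of bar0, bar1, bar2, bar3, bar4 may be knocked a few centimetres aside while the robot is not near it.
Once in a run the grip may slacken for a moment while it holds something.
It also fails if it takes over 210 s, if anything falls off the work surface, if the arm or the gripper's body presses on something with over 40 N, if the wrist force passes 120 N, or if a joint passes its speed limit or range.

## Robot

A 7-joint arm with a two-finger parallel gripper is mounted at the origin on the work surface. World frame = base frame: x ahead of the robot, y to its left, z up, the work surface at z = 0. Lengths are in mm, angles in rad, forces in N, time in s.
With the tool pointing down it reaches from about 425 to 1025 mm from the base axis. Payload 9.4 kg.
Tool frame: the origin (TCP) lies at the very end of the fingers, on their centre line; the grasp point (between the pads) lies 19 mm behind it; z points along the fingers, y is the line along which they close (so a half turn about z gives the same grasp; the last joint's range is limited). The gripper opens to 85 mm and grips with 20 to 120 N. Pads are 22 mm wide; open, the fingers measure 114 mm over their backs; the gripper's body (76 mm by 85 mm) begins 54 mm behind the grasp point. The pads swing forward as they close: fully open they stand 13 mm farther back than shut.
Start: joints at [-1.196, 0.599, -0.003, 1.599, 0.002, 0.943, -0.08], TCP at [316.53, 652.252, 198.975] pointing down, gripper open.
Joint ranges: [-2.57, 2.57], [-0.35, 1.97], [-1.29, 1.29], [0.11, 2.56], [-1.05, 4.19], [0.11, 1.86], [-2.63, 2.63]. Speed limits (rad/s): [2.22, 2.22, 3.01, 3.01, 3.14, 3.14, 3.14].

## Interface

Orientations are given as a unit quaternion [x, y, z, w].
In Python, from cell import * gives the robot as it stands. The module is installed in compiled form; this text tells all that it offers.
- The arm moves only by the tool arm_command, never from a script. Its argument "motion" is a list of rows, each an object with "dp": the shift along the tool's x, y, z as a fraction of full scale, a list of three; "rot": the turn, a rotation vector about the tool's x, y, z as a fraction of full scale, a list of three; "claw": the opening, from 0 (shut) to 1 (fully open). A call has 1 to 8 rows; each row is the pose to reach, as a shift and turn from the pose commanded when the call began, along the tool's axes at that moment, turning the shorter way round; what a row does not reach only later rows make up. Full scale, the value 1, is 1 m for a shift and 360 degrees for a turn. A row lasts 1/12 s, in which the tool goes at most 41.7 mm and 7.16 degrees, less where a joint would pass 70% of its speed; a pose out of reach is approached as far as the arm can. A call with a number of a shift or a turn outside -1 to 1 is refused whole. A call with a gripper value outside its range is refused whole. The fingers move at their own pace and stop on an object; "squeeze" is the grip in N (left out, the last holds). Time passes only in rows, so rows that repeat a pose let the fingers close. It gives the time, the measured TCP pose, the force, the opening and the grip force at its end, in the units of the state.
- get_state(): the state, without advancing time (a new reading comes with each control period).
- get_image(name): name is "side" or "top"; returns a dict with "pixels" (400x640x3 uint8, blue, green, red), "range_z" (400x640 float32, mm along the optical axis (not along the pixel's ray), 0 where there is no reading), "camera_matrix" (3x3 intrinsics, pixels), "T" (4x4, takes a point from camera to world coordinates). Camera axes: x right, y up, looking along -z (the intrinsics and any distortion apply to the point x, -y, -z); pixel columns grow to the right and rows downward; lengths in mm; the calibration is good to about 2 mm. A picture is of the moment at which its call begins.
- finish_job(): hands the job in; it is judged then, once.
The state is a dict: "t": time; "joints": joint angles; "dq": joint speeds; "joint_efforts": joint torques, N m; "tcp_pos": TCP position; "tool_rot": TCP orientation; "wrist_force": force on the tool from outside, world axes, zero at the start; "moment": the same for the moment, N m; "finger_gap": finger opening in mm; "gripper_force": force on a finger pad.
Only numpy, scipy, OpenCV 4.12 (cv2) and the standard library are available. Lean on these libraries where they do the work, as an engineer would, in place of code of your own. Each camera call takes 0.05 s, during which the arm holds its last target. There are 200 camera calls.

## Working session

There is one attempt and no reset: what is moved stays moved. The work goes in short steps, Python scripts to look and compute and a tool call to move; the robot and the scene stay as the last step left them, time stands still between calls to the robot, and variables do not carry over. Pictures are saved under pics/ and viewed, at most 14 in all, crops included, and the job is handed in when it is done.

Besides the shell and the picture viewer there is one more tool, called after "Call:" as name(argument=value, ...), one argument or row to a line, values as JSON. arm_command: Moves the arm, as the interface text tells. Its arguments: {"type":"object","properties":{"motion":{"type":"array"},"squeeze":{"type":"number"}},"required":["motion"]}

```bash
mkdir -p pics; python3 - <<'E'
from cell import *
import cv2,numpy as np
s=get_state(); print({k:np.round(v,3).tolist() for k,v in s.items()})
for n in("top","side"):
    d=get_image(n); cv2.imwrite(f"pics/{n}0.png",d["pixels"]); np.savez(f"{n}0.npz",**d)
    print(n,d["camera_matrix"].tolist(),np.round(d["T"],4).tolist(),[k for k in d])
E
```

```text
{'t': 0.0, 'joints': [-1.196, 0.6, -0.003, 1.6, 0.002, 0.943, -0.08], 'dq': [-0.001, -0.0, -0.0, -0.001, 0.002, -0.001, -0.0], 'joint_efforts': [0.0, -77.644, 1.565, -25.802, 0.012, 0.009, 0.0], 'tcp_pos': [316.317, 651.773, 198.101], 'tool_rot': [0.224, 0.975, -0.001, -0.0], 'wrist_force': [-0.227, 0.681, 0.511], 'moment': [0.029, 0.002, -0.005], 'gripper_force': 0.0, 'finger_gap': 85.674}
top [[391.2601324270655, 0.0, 323.04876955697273], [0.0, 391.2601324270655, 197.56015310060232], [0.0, 0.0, 1.0]] [[-0.0156, 0.9985, -0.0523, 452.7932], [-0.9999, -0.0159, -0.006, -44.1526], [-0.0068, 0.0522, 0.9986, 1247.5932], [0.0, 0.0, 0.0, 1.0]] ['pixels', 'range_z', 'camera_matrix', 'T']
side [[515.6088168077314, 0.0, 323.573704107676], [0.0, 515.6088168077314, 196.5137432631465], [0.0, 0.0, 1.0]] [[0.9385, 0.1925, -0.2866, 95.3439], [-0.3446, 0.5735, -0.7432, -1087.8331], [0.0213, 0.7963, 0.6046, 904.0936], [0.0, 0.0, 0.0, 1.0]] ['pixels', 'range_z', 'camera_matrix', 'T']
```

View pics/top0.png

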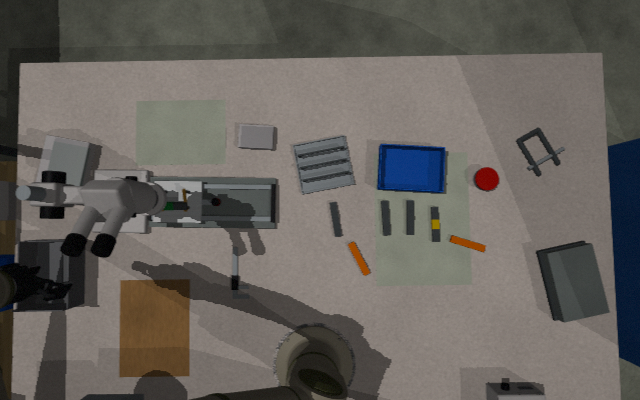

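View pics/side0.png

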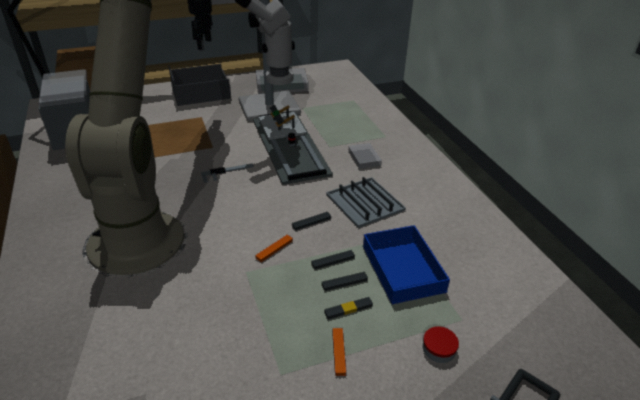

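```bash
cat > lib.py <<'E'
import numpy as np, cv2
from scipy.spatial.transform import Rotation as R
def load(n): return dict(np.load(n+".npz"))
def cast(d,uv,h):
    "pixels -> world points on plane z=h"
    uv=np.atleast_2d(uv).astype(float); K=d["camera_matrix"]; T=d["T"]
    r=np.c_[(uv[:,0]-K[0,2])/K[0,0],-(uv[:,1]-K[1,2])/K[1,1],-np.ones(len(uv))]@T[:3,:3].T
    return T[:3,3]+r*((h-T[2,3])/r[:,2])[:,None]
def cloud(d):
    K=d["camera_matrix"];T=d["T"];z=d["range_z"];v,u=np.mgrid[:400,:640]
    p=np.stack([(u-K[0,2])/K[0,0]*z,-(v-K[1,2])/K[1,1]*z,-z],-1)@T[:3,:3].T+T[:3,3]
    p[z<=0]=np.nan; return p
def proj(d,P):
    T=d["T"];c=(np.atleast_2d(P)-T[:3,3])@T[:3,:3];K=d["camera_matrix"]
    return np.c_[K[0,2]-K[0,0]*c[:,0]/c[:,2],K[1,2]+K[1,1]*c[:,1]/c[:,2]]
def hsv(d): return cv2.cvtColor(d["pixels"],cv2.COLOR_BGR2HSV)
def blobs(m,amin):
    cs,_=cv2.findContours(m.astype(np.uint8),cv2.RETR_EXTERNAL,cv2.CHAIN_APPROX_NONE)
    return [c for c in cs if cv2.contourArea(c)>=amin]
def rect(d,c,h):
    "contour -> centre, size, angle(deg) of the long side, on plane h"
    p=cast(d,c.reshape(-1,2),h)[:,:2].astype(np.float32)
    (cx,cy),(w,l),a=cv2.minAreaRect(p)
    if w>l: w,l=l,w; a-=90
    return np.round([cx,cy,l,w,(a+90)%180],1)
E
python3 - <<'E'
from lib import *
for n in("top0","side0"):
    d=load(n);H=hsv(d);P=cloud(d);z=P[...,2]
    m=(H[...,2]<90)&(z>4)&(z<20)&(P[...,0]>250)&(P[...,0]<800)&(P[...,1]<300)
    print(n,"dark")
    for c in blobs(m,40):
        k=np.zeros(z.shape,np.uint8);cv2.drawContours(k,[c],-1,1,-1)
        print(rect(d,c,12),"h",np.round(np.nanpercentile(z[k>0],[10,50,90]),1), c.reshape(-1,2).mean(0).round())
    for nm,lo,hi,h in(("yel",(20,120,90),(34,255,255),12),("green",(40,90,30),(85,255,255),63),("blue",(105,150,40),(125,255,255),45),("red",(0,150,60),(4,255,255),46),("orange",(5,150,90),(16,255,255),12)):
        for c in blobs(cv2.inRange(H,lo,hi),6):
            k=np.zeros(z.shape,np.uint8);cv2.drawContours(k,[c],-1,1,-1)
            print(nm,rect(d,c,h),"xyz",np.round(np.nanmedian(P[k>0],0),1),c.reshape(-1,2).mean(0).round())
    print("gripper px",proj(d,[[316,652,199]]))
d=load("top0");P=cloud(d)
for u,v in((75,243),(105,247),(160,200),(120,205),(90,210),(150,285)): print((u,v),np.round(P[v,u],0))
cv2.imwrite("pics/c1.png",cv2.resize(d["pixels"][100:300,130:360],None,fx=3.4,fy=3,interpolation=cv2.INTER_CUBIC))
E
```

```text
top0 dark
[285.6 245.   71.5  23.5   5.2] h [ 5.5  8.4 12. ] [236. 274.]
[ 394.2 -388.    37.8   22.   178.3] h [ 9.1 11.7 14.4] [436. 235.]
[ 463.2 -387.    38.    22.   178.3] h [ 8.1 12.4 14.6] [435. 213.]
[449.8 -74.5 109.2  23.5   9. ] h [ 9.3 12.5 15.6] [336. 219.]
[ 451.7 -310.2  107.9   24.4  176. ] h [ 9.2 12.6 15.5] [410. 218.]
[ 451.8 -232.3  110.1   24.4    2.7] h [ 8.4 11.7 15.7] [386. 217.]
[475.2 207.4 183.3 101.   89.5] h [ 9.6 12.4 15.6] [254. 220.]
[504.3 214.2 171.5  88.7  89.1] h [ 9.4 12.6 15.8] [244. 202.]
[575.3 204.2 191.1  24.9  86.2] h [ 9.5 12.5 15.6] [247. 181.]
[ 670.8 -313.6  174.8   19.1   91.2] h [ 4.7  7.6 18.1] [408. 148.]
[ 654.8 -722.2  135.7  118.1   28.9] h [-1.6 13.9 19.9] [540. 150.]
yel [ 430.2 -387.6   28.2   25.1  179.1] xyz [ 428.7 -387.5   12.6] [435. 224.]
green [498.2 432.4  27.5  21.3  89.1] xyz [496.1 428.3  70.3] [169. 206.]
blue [192.4 943.2  23.7   9.7 107.5] xyz [  95.7 1309.  -400.8] [  3. 309.]
blue [340.2 937.5  40.1  30.6  91.6] xyz [ 300.4 1310.  -413.4] [  6. 260.]
blue [ 603.4 -309.7  203.   142.4   85.9] xyz [ 607.8 -317.8 
[... 1175 characters left out ...]
7] [300. 164.]
yel [ 431.8 -389.    30.9   22.6    3.5] xyz [ 431.5 -389.    12.1] [348. 306.]
green [500.3 445.3  30.4  20.1  29.9] xyz [497.9 431.3  70.6] [275. 112.]
blue [ 596.5 -331.1  231.   154.6   85.6] xyz [ 613.5 -312.6    6.7] [404. 265.]
red [ 560.9 -560.    69.4   66.4   59.2] xyz [ 569.7 -551.3   29.4] [441. 341.]
orange [ 368.5 -489.3  108.1   21.    72.1] xyz [ 367.6 -492.    11.7] [339. 350.]
orange [ 326.7 -147.1  108.6   21.2   26.3] xyz [ 325.5 -147.5   11.6] [274. 247.]
gripper px [[205.7189472  58.0017704]]
(75, 243) [411. 452. 475.]
(105, 247) [403. 389. 480.]
(160, 200) [507. 395. 212.]
(120, 205) [487. 393. 419.]
(90, 210) [477. 453. 426.]
(150, 285) [251. 513.   5.]
```

View pics/c1.png

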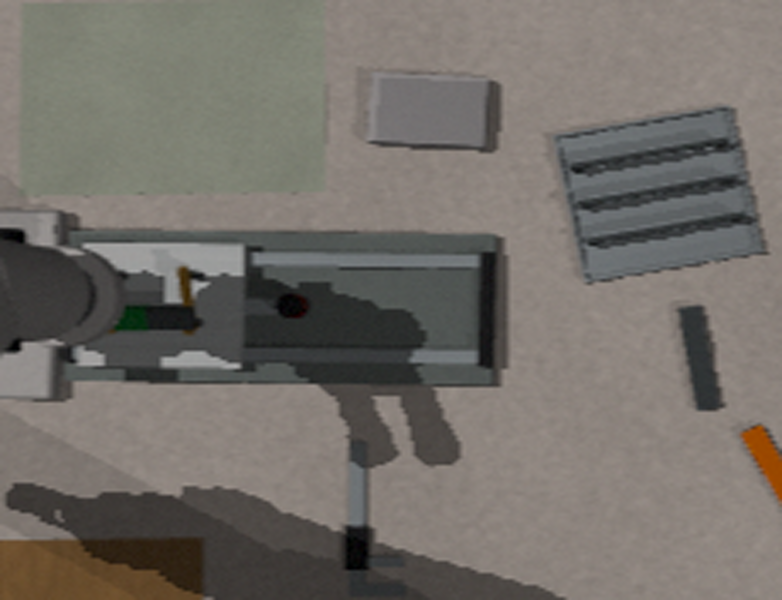

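```bash
python3 - <<'E'
from lib import *
t=load("top0");s=load("side0");Pt=cloud(t);Ps=cloud(s)
for n,d,P in(("top",t,Pt),("side",s,Ps)):
    H=hsv(d)
    k=(np.hypot(P[...,0]-505,P[...,1]-310)<45)&(P[...,2]>36)&(P[...,2]<75)
    v,u=np.where(k); q=P[k]; print(n,"knobish",len(q),q.mean(0).round(1),q.min(0).round(1),q.max(0).round(1),(u.min(),u.max(),v.min(),v.max()))
    kt=k&(P[...,2]>57); print("  top of knob",P[kt].mean(0).round(1),kt.sum(), (P[kt].min(0)+P[kt].max(0))/2)
    m=k&((H[...,0]<8)|(H[...,0]>172))&(H[...,1]>110); print("  red",m.sum(),P[m].mean(0).round(1) if m.any() else '')
    b=(P[...,0]>400)&(P[...,0]<620)&(P[...,1]>95)&(P[...,1]<185)&(P[...,2]>4)&(P[...,2]<40)
    c=max(blobs(b,50),key=cv2.contourArea)
    q=P[b]; print("  stage h",np.percentile(q[:,2],[10,50,90]).round(1))
    for y in(110,130,150,170):
        w=q[abs(q[:,1]-y)<6]; print("   y",y,"x",w[:,0].min().round(1),w[:,0].max().round(1),w[:,2].max().round(1))
    print("   ymin",np.percentile(q[:,1],1))
    # rack
    r=(P[...,0]>490)&(P[...,0]<720)&(P[...,1]>-160)&(P[...,1]<70)&(P[...,2]>3)&(P[...,2]<45)
    c=max(blobs(r,300),key=cv2.contourArea); print("  rack",rect(d,c,8),P[r].min(0).round(),P[r].max(0).round())
    rr=r&(P[...,2]>24); print("  rail h",np.percentile(P[rr][:,2],[50,90,99]).round(1))
    for c in blobs(rr,20): print("   rail",rect(d,c,30))
    B=cv2.inRange(H,(105,150,40),(125,255,255)); c=[c for c in blobs(B,800)]
    for c in c:
        kk=np.zeros(B.shape,np.uint8);cv2.drawContours(kk,[c],-1,1,-1);z=P[...,2][kk>0];print("  bin",rect(d,c,45),np.nanpercentile(z,[5,50,98]).round(1))
    g=cv2.inRange(H,(40,90,30),(85,255,255))>0; g&=(abs(P[...,1]-430)<60)
    print("  green",g.sum(),P[g].mean(0).round(1),P[g].min(0).round(1),P[g].max(0).round(1))
    gg=(abs(P[...,1]-400)<90)&(abs(P[...,0]-500)<110)&(P[...,2]>48)&(P[...,2]<95)
    q=P[gg]; print("  rest region",len(q),q.min(0).round(1),q.max(0).round(1))
E
```

```text
top knobish 72 [507.6 294.4  55.9] [480.6 279.7  36.1] [519.6 351.1  67.8] (np.int64(198), np.int64(221), np.int64(198), np.int64(211))
  top of knob [508.4 290.8  61.6] 48 [508.18025688 290.37963326  62.64828647]
  red 20 [506.7 285.2  56.8]
  stage h [ 8.7 13.4 23.9]
   y 110 x 401.4 614.8 28.4
   y 130 x 424.0 615.3 29.8
   y 150 x 405.3 609.1 26.5
   y 170 x 405.5 619.0 27.8
   ymin 104.16352558020901
  rack [619.7 -33.9 188.  181.5  97.9] [ 490. -160.    3.] [720.  69.  38.]
  rail h [30.3 33.2 36.4]
   rail [585.3 -47.2 147.7   6.7 100.1]
   rail [624.3 -38.5 147.4   6.8 100.1]
   rail [663.6 -32.6 147.6   7.2 100.1]
  bin [ 603.4 -309.7  203.   142.4   85.9] [ 0.5  5.2 46.6]
  bin [ 341.1 -947.2  686.5   95.   176.7] [-442.9 -375.4 -294.1]
  green 62 [496.1 427.6  72.5] [487.3 388.9  61.9] [508.8 444.1 195.2]
  rest region 245 [480.7 375.   48.2] [546.6 451.   85.1]
side knobish 68 [508.6 286.9  52.8] [496.9 277.6  36.9] [522.7 302.5  64.7] (np.int64(288), np.int64(295), np.int64(133), np.int64(142))
  top of knob [510.  289.8  60.9] 26 [510.34508945 290.05406472  61.49061102]
  red 28 [508.2 284.1  48.6]
  stage h [ 8.  13.1 23.6]
   y 110 x 426.0 608.2 27.2
   y 130 x 425.7 619.3 25.8
   y 150 x 425.8 585.3 27.0
   y 170 x 426.6 585.9 24.7
   ymin 109.89556379825336
  rack [625.4 -35.2 193.2 173.3 100. ] [ 490. -159.    3.] [720.  65.  35.]
  rail h [28.8 31.7 33.5]
   rail [585.9 -48.3 153.6  10.   99.7]
   rail [624.6 -42.1 155.2  11.5 100.3]
   rail [663.9 -34.6 151.9  11.7 100.1]
  bin [ 596.5 -331.1  231.   154.6   85.6] [ 1.1  6.7 45.1]
  green 21 [497.7 432.5  69.9] [489.4 423.3  63.2] [506.2 445.5  77.4]
  rest region 270 [484.3 370.9  48.3] [551.6 489.5  80.4]
```

Call:
arm_command(
  motion=[
    {"dp":[0,0,-0.32],"rot":[0,0,0],"claw":1},
    {"dp":[0,0,-0.32],"rot":[0,0,0],"claw":1},
    {"dp":[0,0,-0.32],"rot":[0,0,0],"claw":1},
    {"dp":[0,0,-0.32],"rot":[0,0,0],"claw":1},
    {"dp":[0,0,-0.32],"rot":[0,0,0],"claw":1},
    {"dp":[0,0,-0.32],"rot":[0,0,0],"claw":1},
    {"dp":[0,0,-0.32],"rot":[0,0,0],"claw":1},
    {"dp":[0,0,-0.32],"rot":[0,0,0],"claw":1},
  ],
  squeeze=60,
)

```text
t: 0.77
tcp_pos: [316.5, 652.1, 523.4]
tool_rot: [0.224, 0.975, 0.002, 0.0]
wrist_force: [1.1, 1.1, 0.5]
finger_gap: 85.7
gripper_force: 0.0
```

Call:
arm_command(
  motion=[
    {"dp":[0,0,-0.06],"rot":[0,0,0.178],"claw":1},
    {"dp":[0,0,-0.06],"rot":[0,0,0.178],"claw":1},
    {"dp":[0,0,-0.06],"rot":[0,0,0.178],"claw":1},
    {"dp":[0,0,-0.06],"rot":[0,0,0.178],"claw":1},
    {"dp":[0,0,-0.06],"rot":[0,0,0.178],"claw":1},
    {"dp":[0,0,-0.06],"rot":[0,0,0.178],"claw":1},
    {"dp":[0,0,-0.06],"rot":[0,0,0.178],"claw":1},
    {"dp":[0,0,-0.06],"rot":[0,0,0.178],"claw":1},
  ],
)

```text
t: 1.43
tcp_pos: [316.4, 652.2, 578.4]
tool_rot: [0.666, 0.746, -0.001, 0.0]
wrist_force: [-0.3, 0.2, 0.1]
finger_gap: 85.6
gripper_force: 0.0
```

```bash
cat > plan.py <<'E'
from cell import get_state
from lib import *
def rot(psi,tilt=0,about=0):
    "tool y along psi (deg), z down; tilt: then turned by -tilt about the level axis psi+90 (z leans to +psi)"
    c,s=np.cos(np.radians(psi)),np.sin(np.radians(psi))
    B=R.from_matrix(np.array([[-s,c,0],[c,s,0],[0,0,-1]]).T)
    return R.from_rotvec(-np.radians(tilt)*np.array([-s,c,0]))*B
def plan(*targets):
    s=get_state(); p=np.array(s["tcp_pos"]); q=R.from_quat(s["tool_rot"])
    print("now",p.round(1),"t",round(s["t"],1),"gap",round(s["finger_gap"],1),"F",np.round(s["wrist_force"],1))
    for t in targets:
        t=list(t)+[0]*(5-len(t)); P=np.array(t[:3]); Q=rot(t[3],t[4])
        d=q.inv().apply(P-p)/1000; w=(q.inv()*Q).as_rotvec(); a=np.degrees(np.linalg.norm(w))
        print(t,"dp",d.round(4).tolist(),"rot",(w/2/np.pi).round(4).tolist(),"rows",max(np.linalg.norm(d)/.0417,a/7.16).round(1))
        p,q=P,Q
E
python3 - <<'E'
from plan import *
t=load("top0")
g=cv2.cvtColor(t["pixels"],cv2.COLOR_BGR2GRAY); e=cv2.Canny(g,40,110); e[:, :200]=0; e[:170]=0; e[235:]=0; e[:,285:]=0
L=cv2.HoughLinesP(e,1,np.pi/360,20,minLineLength=40,maxLineGap=4)
for l in L[:,0]:
    a,b=cast(t,l.reshape(2,2),13)[:,:2]; 
    if abs(a[1]-b[1])>abs(a[0]-b[0]): a,b=(a,b) if a[1]<b[1] else (b,a)
    dd=b-a; print(a.round(),b.round(),np.degrees(np.arctan2(dd[1],dd[0])).round(1))
plan((509,290,580,0),(509,290,130,0),(509,290,36,0))
E
```

```text
[461. 103.] [465. 346.] 89.1
[563. 105.] [567. 350.] 89.1
[550. 102.] [554. 350.] 89.1
[440. 350.] [576. 350.] 0.0
now [316.4 652.2 578.4] t 1.4 gap 85.6 F [-0.3  0.2  0.1]
[509, 290, 580, 0, 0] dp [-0.3816, 0.1505, -0.0013] rot [-0.0001, 0.0002, 0.018] rows 9.8
[509, 290, 130, 0, 0] dp [0.0, 0.0, 0.45] rot [0.0, 0.0, 0.0] rows 10.8
[509, 290, 36, 0, 0] dp [0.0, 0.0, 0.094] rot [0.0, 0.0, 0.0] rows 2.3
```

Call:
arm_command(
  motion=[
    {"dp":[-0.19,0.075,0],"rot":[0,0,0.018],"claw":1},
    {"dp":[-0.19,0.075,0],"rot":[0,0,0.018],"claw":1},
    {"dp":[-0.19,0.075,0],"rot":[0,0,0.018],"claw":1},
    {"dp":[-0.19,0.075,0],"rot":[0,0,0.018],"claw":1},
    {"dp":[-0.19,0.075,0],"rot":[0,0,0.018],"claw":1},
    {"dp":[-0.19,0.075,0],"rot":[0,0,0.018],"claw":1},
    {"dp":[-0.19,0.075,0],"rot":[0,0,0.018],"claw":1},
  ],
)

```text
t: 2.02
tcp_pos: [415.0, 470.0, 579.9]
tool_rot: [0.707, 0.708, 0.001, -0.0]
wrist_force: [-1.1, 1.5, -0.1]
finger_gap: 85.5
gripper_force: 0.0
```

```bash
python3 -c "
from plan import *
plan((509,290,580,0),(509,290,330,0),(509,290,130,0),(509,290,36,0))"
```

```text
now [415.  470.  579.9] t 2.0 gap 85.5 F [-1.1  1.5 -0.1]
[509, 290, 580, 0, 0] dp [-0.1801, 0.0937, -0.0002] rot [0.0001, -0.0001, 0.0002] rows 4.9
[509, 290, 330, 0, 0] dp [0.0, 0.0, 0.25] rot [0.0, 0.0, 0.0] rows 6.0
[509, 290, 130, 0, 0] dp [0.0, 0.0, 0.2] rot [0.0, 0.0, 0.0] rows 4.8
[509, 290, 36, 0, 0] dp [0.0, 0.0, 0.094] rot [0.0, 0.0, 0.0] rows 2.3
```

Call:
arm_command(
  motion=[
    {"dp":[-0.18,0.0937,0],"rot":[0,0,0],"claw":1},
    {"dp":[-0.18,0.0937,0],"rot":[0,0,0],"claw":1},
    {"dp":[-0.18,0.0937,0],"rot":[0,0,0],"claw":1},
    {"dp":[-0.18,0.0937,0],"rot":[0,0,0],"claw":1},
    {"dp":[-0.18,0.0937,0],"rot":[0,0,0],"claw":1},
    {"dp":[-0.18,0.0937,0],"rot":[0,0,0],"claw":1},
    {"dp":[-0.18,0.0937,0],"rot":[0,0,0],"claw":1},
  ],
)

```text
t: 2.6
tcp_pos: [508.8, 292.4, 578.9]
tool_rot: [0.706, 0.708, -0.0, -0.0]
wrist_force: [-0.7, 0.4, -0.3]
finger_gap: 85.4
gripper_force: 0.0
```

Call:
arm_command(
  motion=[
    {"dp":[0,0,0.25],"rot":[0,0,0],"claw":1},
    {"dp":[0,0,0.25],"rot":[0,0,0],"claw":1},
    {"dp":[0,0,0.25],"rot":[0,0,0],"claw":1},
    {"dp":[0,0,0.25],"rot":[0,0,0],"claw":1},
    {"dp":[0,0,0.25],"rot":[0,0,0],"claw":1},
    {"dp":[0,0,0.25],"rot":[0,0,0],"claw":1},
    {"dp":[0,0,0.25],"rot":[0,0,0],"claw":1},
    {"dp":[0,0,0.25],"rot":[0,0,0],"claw":1},
  ],
)

```text
t: 3.27
tcp_pos: [506.7, 294.9, 327.7]
tool_rot: [0.704, 0.71, -0.002, -0.0]
wrist_force: [0.4, -0.5, 0.3]
finger_gap: 85.5
gripper_force: 0.0
```

Call:
arm_command(
  motion=[
    {"dp":[0,0,0.2],"rot":[0,0,0],"claw":1},
    {"dp":[0,0,0.2],"rot":[0,0,0],"claw":1},
    {"dp":[0,0,0.2],"rot":[0,0,0],"claw":1},
    {"dp":[0,0,0.2],"rot":[0,0,0],"claw":1},
    {"dp":[0,0,0.2],"rot":[0,0,0],"claw":1},
    {"dp":[0,0,0.2],"rot":[0,0,0],"claw":1},
    {"dp":[0,0,0.2],"rot":[0,0,0],"claw":1},
  ],
)

```text
t: 3.85
tcp_pos: [509.3, 294.6, 130.2]
tool_rot: [0.705, 0.71, 0.0, -0.0]
wrist_force: [0.8, 0.3, 0.6]
finger_gap: 85.1
gripper_force: 0.0
```

```bash
python3 - <<'E'
from cell import *
from plan import *
d=get_image("top");cv2.imwrite("pics/top1.png",d["pixels"]);np.savez("top1.npz",**d)
d=get_image("side");np.savez("side1.npz",**d);cv2.imwrite("pics/side1.png",d["pixels"])
plan((509,290,36,0),(507,115,36,0))
E
```

```text
now [510.5 294.7 132.1] t 4.0 gap 85.5 F [0.4 0.2 0.2]
[509, 290, 36, 0, 0] dp [-0.005, -0.0018, 0.0961] rot [0.0006, -0.0004, 0.001] rows 2.3
[507, 115, 36, 0, 0] dp [-0.175, -0.002, 0.0] rot [0.0, 0.0, 0.0] rows 4.2
```

View pics/top1.png

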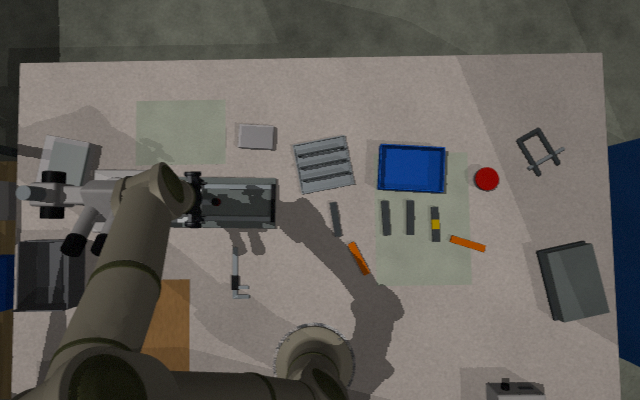

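View pics/side1.png

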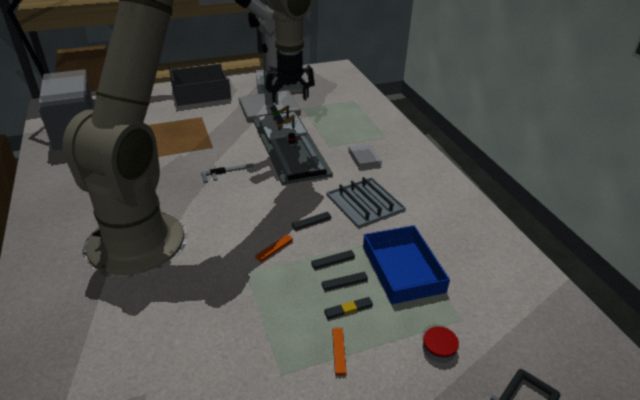

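```bash
python3 - <<'E'
from cell import *
from plan import *
s=get_state();print(np.round(s["joints"],3))
d=load("top1");P=cloud(d);print(proj(d,[[509,294,132]]))
for u,v in((160,190),(130,260),(105,370),(140,220),(100,244),(75,243),(145,290),(190,200),(195,180),(195,215),(250,385),(160,175)): print((u,v),P[v,u].round())
E
```

```text
[-0.805  0.532  0.271  1.994 -0.23   0.64  -0.379]
[[207.18503764 200.17923775]]
(160, 190) [506. 246. 565.]
(130, 260) [400. 221. 717.]
(105, 370) [304. 179. 849.]
(140, 220) [454. 244. 641.]
(100, 244) [409. 398. 482.]
(75, 243) [411. 451. 476.]
(145, 290) [363. 193. 733.]
(190, 200) [497. 256. 383.]
(195, 180) [558. 297. 228.]
(195, 215) [466. 293. 240.]
(250, 385) [190.  80. 613.]
(160, 175) [536. 257. 538.]
```

Call:
arm_command(
  motion=[
    {"dp":[-0.005,-0.002,0.03],"rot":[0,0,0],"claw":1},
    {"dp":[-0.005,-0.002,0.06],"rot":[0,0,0],"claw":1},
    {"dp":[-0.005,-0.002,0.08],"rot":[0,0,0],"claw":1},
    {"dp":[-0.005,-0.002,0.096],"rot":[0,0,0],"claw":1},
    {"dp":[-0.005,-0.002,0.096],"rot":[0,0,0],"claw":1},
    {"dp":[-0.005,-0.002,0.096],"rot":[0,0,0],"claw":1},
  ],
)

```text
t: 4.45
tcp_pos: [507.8, 289.0, 35.0]
tool_rot: [0.705, 0.709, 0.001, 0.0]
wrist_force: [0.6, -0.1, 0.7]
finger_gap: 85.7
gripper_force: 0.0
```

Call:
arm_command(
  motion=[
    {"dp":[0,0,0],"rot":[0,0,0],"claw":0.1},
    {"dp":[0,0,0],"rot":[0,0,0],"claw":0.1},
    {"dp":[0,0,0],"rot":[0,0,0],"claw":0.1},
    {"dp":[0,0,0],"rot":[0,0,0],"claw":0.1},
    {"dp":[0,0,0],"rot":[0,0,0],"claw":0.1},
    {"dp":[0,0,0],"rot":[0,0,0],"claw":0.1},
    {"dp":[0,0,0],"rot":[0,0,0],"claw":0.1},
    {"dp":[0,0,0],"rot":[0,0,0],"claw":0.1},
  ],
  squeeze=50,
)

```text
t: 5.12
tcp_pos: [506.3, 288.0, 33.0]
tool_rot: [0.705, 0.709, -0.0, 0.0]
wrist_force: [-0.1, -0.0, 0.2]
finger_gap: 8.5
gripper_force: 0.0
```

```bash
python3 - <<'E'
from cell import *
from plan import *
ims=[]
for n in("top","side"):
    d=get_image(n);np.savez(n+"2.npz",**d)
    c=proj(d,[[508,289,40]])[0].astype(int);x,y=c;print(c)
    ims.append(cv2.resize(d["pixels"][y-40:y+40,x-50:x+50],None,fx=4,fy=4,interpolation=cv2.INTER_CUBIC))
cv2.imwrite("pics/k2.png",np.hstack(ims))
plan()
E
```

```text
[217 201]
[290 140]
now [506.3 288.   32.9] t 5.2 gap 8.7 F [-0.2 -0.4 -0.1]
```

View pics/k2.png

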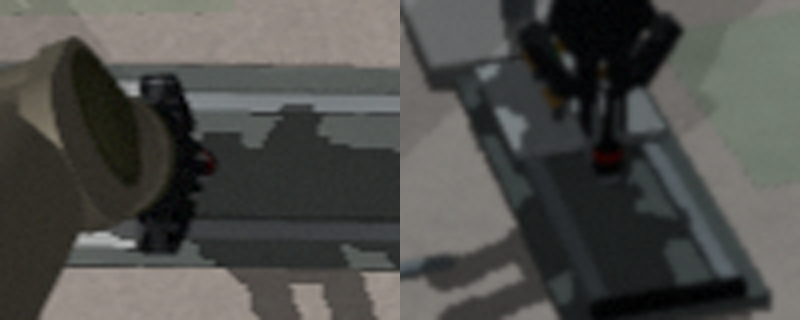

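```bash
python3 - <<'E'
from plan import *
for n in("top2","side2","side1","side0"):
    d=load(n);P=cloud(d);H=hsv(d)
    k=(abs(P[...,0]-508)<60)&(abs(P[...,1]-290)<50)&(P[...,2]>30)&(P[...,2]<180)
    q=P[k];print(n,len(q))
    for z in range(30,180,10):
        w=q[abs(q[:,2]-z-5)<5]
        if len(w): print("  z",z,len(w),w.min(0).round(0)[:2],w.max(0).round(0)[:2],np.median(w,0).round(0)[:2])
    m=k&((H[...,0]<8)|(H[...,0]>172))&(H[...,1]>110); v,u=np.where(m)
    if m.any(): print("  red",m.sum(),P[m].mean(0).round(1),P[m].min(0).round(),P[m].max(0).round(),u.min(),u.max(),v.min(),v.max())
E
```

```text
top2 251
  z 30 2 [502. 280.] [507. 285.] [505. 282.]
  z 40 4 [504. 281.] [519. 287.] [512. 282.]
  z 50 5 [501. 279.] [516. 282.] [507. 281.]
  z 60 5 [503. 282.] [506. 288.] [503. 285.]
  z 70 7 [491. 276.] [521. 281.] [497. 277.]
  z 80 8 [488. 276.] [517. 280.] [508. 277.]
  z 90 5 [493. 276.] [514. 278.] [499. 276.]
  z 100 4 [487. 275.] [519. 277.] [497. 276.]
  z 110 16 [466. 273.] [542. 285.] [487. 275.]
  z 120 21 [458. 274.] [538. 289.] [475. 278.]
  z 130 28 [463. 270.] [555. 285.] [536. 276.]
  z 140 20 [452. 274.] [562. 300.] [544. 276.]
  z 150 46 [449. 273.] [564. 299.] [462. 281.]
  z 160 55 [449. 274.] [564. 300.] [555. 286.]
  z 170 25 [458. 275.] [549. 295.] [466. 286.]
  red 9 [500.8 279.5  72.4] [452. 277.  43.] [517. 282. 162.] 210 220 198 220
side2 807
  z 30 33 [465. 279.] [564. 340.] [505. 293.]
  z 40 20 [498. 275.] [524. 296.] [507. 285.]
  z 50 20 [499. 277.] [520. 292.] [508. 284.]
  z 60 17 [495. 276.] [516. 298.] [508. 283.]
  z 70 28 [488. 272.] [524. 293.] [509. 280.]
  z 80 29 [487. 275.] [525. 296.] [511. 281.]
  z 90 28 [488. 274.] [525. 295.] [49
[... 355 characters left out ...]
. 266.] [548. 292.] [499. 278.]
  red 28 [508.1 283.4  49. ] [498. 275.  39.] [521. 294.  57.] 288 295 137 141
side1 90
  z 30 23 [472. 279.] [566. 340.] [506. 289.]
  z 40 22 [498. 275.] [524. 299.] [506. 284.]
  z 50 22 [499. 278.] [518. 297.] [507. 284.]
  z 60 20 [500. 279.] [520. 301.] [509. 292.]
  z 170 3 [461. 286.] [554. 303.] [466. 291.]
  red 26 [508.5 283.6  49.7] [499. 276.  41.] [524. 299.  59.] 288 295 137 141
side0 95
  z 30 34 [452. 281.] [562. 340.] [506. 306.]
  z 40 14 [497. 280.] [517. 289.] [508. 282.]
  z 50 30 [498. 278.] [523. 303.] [509. 286.]
  z 60 17 [501. 278.] [521. 299.] [510. 290.]
  red 28 [508.2 284.1  48.6] [498. 278.  39.] [520. 296.  55.] 288 295 137 141
```

```bash
python3 - <<'E'
from plan import *
for n,c in(("top0",(316,652)),("side0",(316,652)),("side1",(510,295)),("top1",(510,295)),("side2",(506,288))):
    d=load(n);P=cloud(d)
    k=(abs(P[...,0]-c[0])<75)&(abs(P[...,1]-c[1])<60)&(P[...,2]>62)&(P[...,2]<300)
    q=P[k];print(n,len(q),np.sort(q[:,2])[:12].round())
    for z in range(60,260,10):
        w=q[abs(q[:,2]-z-5)<5]
        if len(w)>2: print("  z",z,len(w),w.min(0).round(0)[:2],w.max(0).round(0)[:2])
for n in ("side0","side1","side2"):
    d=load(n); print(n,proj(d,{"side0":[[316,652,198]],"side1":[[510.5,294.7,132]],"side2":[[506,288,33],[506,288,62]]}[n]))
d=load("side1")["pixels"]
cv2.imwrite("pics/k3.png",cv2.resize(np.hstack([d[40:160,230:350],load("side2")["pixels"][40:160,230:350]]),None,fx=3.3,fy=4,interpolation=cv2.INTER_CUBIC))
E
```

```text
top0 198 [241. 243. 244. 245. 245. 246. 246. 247. 248. 248. 248. 249.]
  z 240 16 [298. 603.] [342. 695.]
  z 250 43 [287. 598.] [345. 695.]
side0 192 [ 75.  79.  82. 244. 245. 245. 245. 245. 246. 246. 247. 247.]
  z 240 20 [287. 603.] [347. 699.]
  z 250 35 [286. 595.] [347. 698.]
side1 977 [ 62.  62.  62.  62.  63.  64.  64.  65.  65.  65. 177. 178.]
  z 60 10 [500. 279.] [520. 296.]
  z 170 3 [461. 286.] [554. 303.]
  z 180 28 [454. 277.] [567. 301.]
  z 190 36 [452. 277.] [568. 301.]
  z 200 34 [454. 281.] [566. 301.]
  z 210 31 [449. 279.] [569. 299.]
  z 220 75 [437. 274.] [583. 310.]
  z 230 96 [435. 277.] [584. 312.]
  z 240 130 [437. 272.] [578. 315.]
  z 250 106 [436. 272.] [580. 305.]
top1 523 [62. 62. 62. 63. 63. 63. 63. 63. 63. 63. 63. 63.]
  z 60 26 [497. 282.] [519. 300.]
  z 180 10 [453. 283.] [561. 289.]
  z 190 10 [453. 283.] [563. 289.]
  z 200 7 [458. 281.] [554. 284.]
  z 210 9 [447. 281.] [554. 302.]
  z 220 80 [437. 280.] [579. 302.]
  z 230 49 [435. 277.] [581. 301.]
  z 240 61 [435. 276.] [579. 304.]
  z 250 24 [438. 276.] [578. 283.]
side2 1625 [62. 62. 62. 
[... 171 characters left out ...]
]
  z 100 32 [475. 271.] [531. 301.]
  z 110 76 [470. 270.] [547. 302.]
  z 120 67 [461. 268.] [553. 304.]
  z 130 73 [455. 268.] [559. 303.]
  z 140 78 [450. 264.] [562. 298.]
  z 150 111 [443. 265.] [570. 306.]
  z 160 109 [446. 262.] [565. 298.]
  z 170 99 [457. 266.] [548. 292.]
  z 180 29 [466. 271.] [545. 293.]
  z 190 50 [468. 249.] [536. 284.]
  z 200 73 [468. 245.] [536. 283.]
  z 210 73 [468. 246.] [537. 298.]
  z 220 79 [467. 247.] [537. 294.]
  z 230 99 [469. 248.] [540. 307.]
  z 240 63 [471. 246.] [530. 291.]
  z 250 58 [465. 244.] [537. 293.]
side0 [[205.75273845  58.27897314]]
side1 [[290.58425947 114.04578785]]
side2 [[290.39934608 142.53780258]
 [290.24005333 134.74519173]]
```

View pics/k3.png

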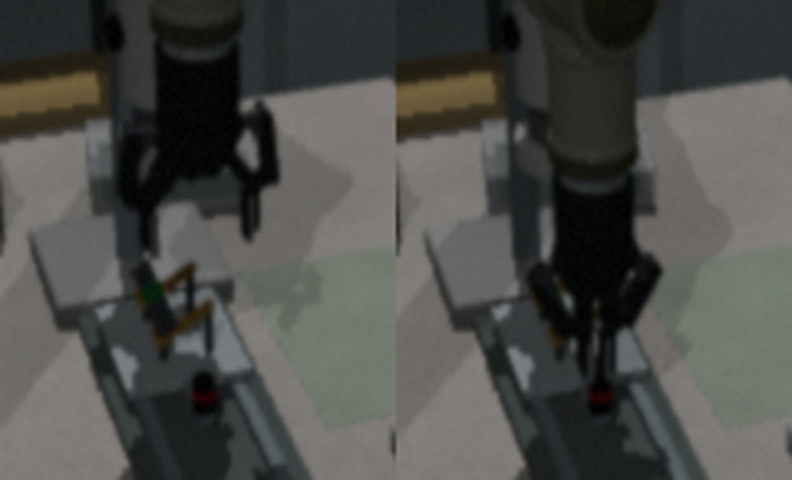

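Call:
arm_command(
  motion=[
    {"dp":[0,0,-0.06],"rot":[0,0,0],"claw":0.26},
    {"dp":[0,0,-0.06],"rot":[0,0,0],"claw":0.26},
    {"dp":[0,0,-0.06],"rot":[0,0,0],"claw":0.26},
    {"dp":[0,0,-0.06],"rot":[0,0,0],"claw":0.26},
    {"dp":[0,0,-0.06],"rot":[0,0,0],"claw":0.26},
    {"dp":[0,0,-0.06],"rot":[0,0,0],"claw":0.26},
  ],
)

```text
t: 5.72
tcp_pos: [505.7, 287.8, 92.0]
tool_rot: [0.705, 0.709, -0.001, -0.0]
wrist_force: [0.3, -0.6, 0.3]
finger_gap: 22.1
gripper_force: 0.0
```

```bash
python3 - <<'E'
from cell import *
from plan import *
for n in("side","top"):
    d=get_image(n);np.savez(n+"3.npz",**d);P=cloud(d);s=get_state()
    k=(abs(P[...,0]-s["tcp_pos"][0])<75)&(abs(P[...,1]-290)<40)&(P[...,2]>80)&(P[...,2]<300)
    q=P[k];print(n,len(q),np.sort(q[:,2])[:12].round(),q[q[:,2]<140].min(0).round(),q[q[:,2]<140].max(0).round())
plan((508,289.5,50,0),(508,289.5,4,0))
E
```

```text
side 1185 [125. 125. 127. 128. 128. 129. 130. 130. 130. 131. 131. 131.] [480. 271. 125.] [529. 294. 139.]
top 492 [132. 132. 133. 133. 136. 136. 137. 138. 139. 139. 139. 140.] [481. 275. 132.] [526. 281. 139.]
now [505.8 287.7  92. ] t 5.8 gap 22.1 F [-0.2 -0.3  0.2]
[508, 289.5, 50, 0, 0] dp [0.0018, 0.0022, 0.042] rot [-0.0002, 0.0002, 0.0009] rows 1.0
[508, 289.5, 4, 0, 0] dp [0.0, 0.0, 0.046] rot [0.0, 0.0, 0.0] rows 1.1
```

Call:
arm_command(
  motion=[
    {"dp":[0.003,0.003,0],"rot":[0,0,0],"claw":0.7},
    {"dp":[0.003,0.003,0],"rot":[0,0,0],"claw":0.7},
    {"dp":[0.003,0.003,0],"rot":[0,0,0],"claw":0.7},
    {"dp":[0.003,0.003,0.04],"rot":[0,0,0],"claw":0.7},
    {"dp":[0.003,0.003,0.07],"rot":[0,0,0],"claw":0.7},
    {"dp":[0.003,0.003,0.088],"rot":[0,0,0],"claw":0.7},
    {"dp":[0.003,0.003,0.088],"rot":[0,0,0],"claw":0.7},
    {"dp":[0.003,0.003,0.088],"rot":[0,0,0],"claw":0.7},
  ],
)

```text
t: 6.48
tcp_pos: [508.9, 290.6, 4.3]
tool_rot: [0.705, 0.709, -0.001, -0.0]
wrist_force: [-1.4, 0.1, 0.4]
finger_gap: 59.7
gripper_force: 0.0
```

Call:
arm_command(
  motion=[
    {"dp":[0,0,0],"rot":[0,0,0],"claw":0.1},
    {"dp":[0,0,0],"rot":[0,0,0],"claw":0.1},
    {"dp":[0,0,0],"rot":[0,0,0],"claw":0.1},
    {"dp":[0,0,0],"rot":[0,0,0],"claw":0.1},
    {"dp":[0,0,0],"rot":[0,0,0],"claw":0.1},
    {"dp":[0,0,0],"rot":[0,0,0],"claw":0.1},
    {"dp":[0,0,0],"rot":[0,0,0],"claw":0.1},
    {"dp":[0,0,0],"rot":[0,0,0],"claw":0.1},
  ],
  squeeze=50,
)

```text
t: 7.15
tcp_pos: [511.2, 291.7, 6.7]
tool_rot: [0.705, 0.709, 0.002, 0.001]
wrist_force: [1.0, -0.4, 5.5]
finger_gap: 22.1
gripper_force: 48.7
```

Call:
arm_command(
  motion=[
    {"dp":[-0.02,0,0],"rot":[0,0,0],"claw":0.1},
    {"dp":[-0.045,-0.001,0],"rot":[0,0,0],"claw":0.1},
    {"dp":[-0.07,-0.001,0],"rot":[0,0,0],"claw":0.1},
    {"dp":[-0.095,-0.0015,0],"rot":[0,0,0],"claw":0.1},
    {"dp":[-0.12,-0.002,0],"rot":[0,0,0],"claw":0.1},
    {"dp":[-0.145,-0.002,0],"rot":[0,0,0],"claw":0.1},
    {"dp":[-0.165,-0.0025,0],"rot":[0,0,0],"claw":0.1},
    {"dp":[-0.176,-0.0027,0],"rot":[0,0,0],"claw":0.1},
  ],
)

```text
t: 7.82
tcp_pos: [505.9, 112.8, 6.6]
tool_rot: [0.706, 0.709, -0.001, -0.001]
wrist_force: [-9.5, 33.9, 6.0]
finger_gap: 22.6
gripper_force: 49.4
```

```bash
python3 -c "
from plan import *
plan()"
```

```text
now [505.9 112.8   6.6] t 7.8 gap 22.6 F [-9.5 33.9  6. ]
```

Call:
arm_command(
  motion=[
    {"dp":[0.001,0,0],"rot":[0,0,0],"claw":0.7},
    {"dp":[0.001,0,0],"rot":[0,0,0],"claw":0.7},
    {"dp":[0.001,0,0],"rot":[0,0,0],"claw":0.7},
    {"dp":[0.001,0,0],"rot":[0,0,0],"claw":0.7},
    {"dp":[0.001,0,-0.04],"rot":[0,0,0],"claw":0.7},
    {"dp":[0.001,0,-0.08],"rot":[0,0,0],"claw":0.7},
    {"dp":[0.001,0,-0.12],"rot":[0,0,0],"claw":0.7},
    {"dp":[0.001,0,-0.16],"rot":[0,0,0],"claw":0.7},
  ],
)

```text
t: 8.48
tcp_pos: [507.3, 116.6, 166.5]
tool_rot: [0.705, 0.71, -0.0, -0.0]
wrist_force: [0.5, 0.6, 0.2]
finger_gap: 59.7
gripper_force: 0.0
```

Call:
arm_command(
  motion=[
    {"dp":[-0.25,0,-0.1],"rot":[0,0,0],"claw":0.7},
    {"dp":[-0.25,0,-0.1],"rot":[0,0,0],"claw":0.7},
    {"dp":[-0.25,0,-0.1],"rot":[0,0,0],"claw":0.7},
    {"dp":[-0.25,0,-0.1],"rot":[0,0,0],"claw":0.7},
    {"dp":[-0.25,0,-0.1],"rot":[0,0,0],"claw":0.7},
    {"dp":[-0.25,0,-0.1],"rot":[0,0,0],"claw":0.7},
    {"dp":[-0.25,0,-0.1],"rot":[0,0,0],"claw":0.7},
    {"dp":[-0.25,0,-0.1],"rot":[0,0,0],"claw":0.7},
  ],
)

```text
t: 9.15
tcp_pos: [509.7, -138.7, 267.1]
tool_rot: [0.707, 0.707, 0.001, 0.002]
wrist_force: [-0.1, -1.4, -0.2]
finger_gap: 59.9
gripper_force: 0.0
```

```bash
python3 - <<'E'
from cell import *
from plan import *
plan()
ims=[]
for n in("top","side"):
    d=get_image(n);np.savez(n+"4.npz",**d);P=cloud(d);H=hsv(d)
    x,y=proj(d,[[508,220,40]])[0].astype(int); print(x,y)
    ims.append(cv2.resize(d["pixels"][y-50:y+50,x-65:x+65],None,fx=3,fy=3,interpolation=cv2.INTER_CUBIC))
    k=(P[...,0]>440)&(P[...,0]<600)&(P[...,1]>80)&(P[...,1]<300)
    g=(cv2.inRange(H,(40,90,30),(85,255,255))>0)&k
    print(n,"green",g.sum(),P[g].mean(0).round(1),P[g].min(0).round(1),P[g].max(0).round(1))
    w=k&(P[...,2]>56)&(abs(P[...,1]-115)<30)&(P[...,2]<66); print(" knob",P[w].mean(0).round(1),P[w].min(0).round(),P[w].max(0).round())
    b=(cv2.inRange(H,(12,100,40),(28,255,255))>0)&k
    for c in blobs(b,3):
        kk=np.zeros(b.shape,np.uint8);cv2.drawContours(kk,[c],-1,1,-1);q=P[(kk>0)&(P[...,2]>25)]
        print(" brass",len(q),q.mean(0).round(1),q.min(0).round(),q.max(0).round())
    dk=k&(P[...,2]>57)&(P[...,2]<85)&(P[...,1]>160); q=P[dk]; print(" bar+ribs",len(q),q.min(0).round(),q.max(0).round(),q.mean(0).round())
cv2.imwrite("pics/r4.png",np.hstack(ims))
E
```

```text
now [ 509.7 -138.7  267.1] t 9.2 gap 59.9 F [-0.1 -1.4 -0.2]
240 201
top green 81 [491.9 254.   71.2] [481.4 237.9  63.9] [502.9 269.9  79.7]
 knob [502.5 113.6  61.4] [492. 103.  58.] [513. 125.  65.]
 brass 38 [522.5 204.6  69.7] [505. 199.  31.] [541. 216.  80.]
 brass 42 [525.  275.6  66.7] [506. 268.  29.] [545. 291.  85.]
 bar+ribs 377 [478. 198.  57.] [545. 300.  82.] [500. 246.  70.]
297 151
side green 29 [492.6 252.9  69.3] [483.4 238.7  60.4] [502.3 262.8  75.6]
 knob [504.5 112.8  60.7] [493. 102.  57.] [516. 126.  65.]
 brass 43 [518.6 201.9  66.8] [491. 195.  50.] [541. 209.  80.]
 brass 35 [526.9 272.1  69.4] [510. 264.  57.] [544. 280.  80.]
 bar+ribs 274 [480. 191.  57.] [546. 299.  80.] [507. 239.  68.]
```

View pics/r4.png

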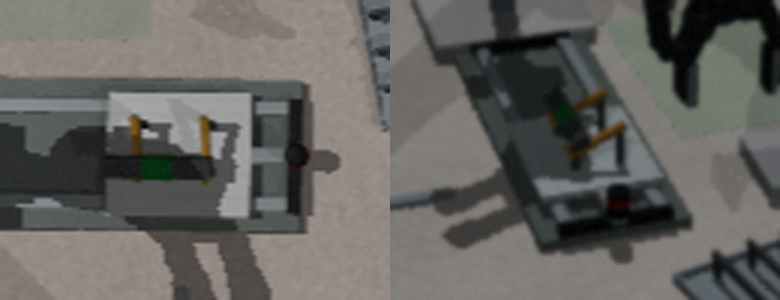

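```bash
cat >> plan.py <<'E'
def tip(C,psi,tilt=0,back=0,off=34):
    "target that brings the real finger tips to C, drawn back along the fingers"
    a=rot(psi,tilt).as_matrix()[:,2]; P=np.array(C)+(off-back)*a
    return (*P.round(1).tolist(),psi,tilt)
E
python3 - <<'E'
from plan import *
a=rot(-1.8,25).as_matrix()[:,2]; C=np.array([494.4,243,64.2])+8*a; print(a)
plan((450,150,260,-1.8,25),tip(C,-1.8,25,back=90),tip(C,-1.8,25,back=0))
E
```

```text
[ 0.42240973 -0.01327476 -0.90630779]
now [ 509.3 -133.8  265.1] t 9.2 gap 59.9 F [ 0.2  0.3 -0.2]
[450, 150, 260, -1.8, 25] dp [0.2841, -0.0578, 0.0051] rot [-0.0694, -0.0013, 0.0057] rows 7.0
[474.1, 243.6, 107.7, -1.8, 25] dp [0.0943, -0.0452, 0.147] rot [0.0, 0.0, 0.0] rows 4.3
[512.1, 242.4, 26.1, -1.8, 25] dp [-0.0, -0.0, 0.09] rot [0.0, 0.0, 0.0] rows 2.2
```

Call:
arm_command(
  motion=[
    {"dp":[0.284,-0.058,0.005],"rot":[-0.0694,-0.0013,0.0057],"claw":0.55},
    {"dp":[0.284,-0.058,0.005],"rot":[-0.0694,-0.0013,0.0057],"claw":0.55},
    {"dp":[0.284,-0.058,0.005],"rot":[-0.0694,-0.0013,0.0057],"claw":0.55},
    {"dp":[0.284,-0.058,0.005],"rot":[-0.0694,-0.0013,0.0057],"claw":0.55},
    {"dp":[0.284,-0.058,0.005],"rot":[-0.0694,-0.0013,0.0057],"claw":0.55},
    {"dp":[0.284,-0.058,0.005],"rot":[-0.0694,-0.0013,0.0057],"claw":0.55},
    {"dp":[0.284,-0.058,0.005],"rot":[-0.0694,-0.0013,0.0057],"claw":0.55},
    {"dp":[0.284,-0.058,0.005],"rot":[-0.0694,-0.0013,0.0057],"claw":0.55},
  ],
)

```text
t: 9.92
tcp_pos: [458.2, 102.7, 259.7]
tool_rot: [0.7, 0.681, 0.15, 0.155]
wrist_force: [0.4, -0.2, -0.9]
finger_gap: 47.1
gripper_force: 0.0
```

Call:
arm_command(
  motion=[
    {"dp":[0.094,-0.045,0.147],"rot":[0,0,0],"claw":0.55},
    {"dp":[0.094,-0.045,0.147],"rot":[0,0,0],"claw":0.55},
    {"dp":[0.094,-0.045,0.147],"rot":[0,0,0],"claw":0.55},
    {"dp":[0.094,-0.045,0.147],"rot":[0,0,0],"claw":0.55},
    {"dp":[0.094,-0.045,0.147],"rot":[0,0,0],"claw":0.55},
    {"dp":[0.094,-0.045,0.147],"rot":[0,0,0],"claw":0.55},
    {"dp":[0.094,-0.045,0.147],"rot":[0,0,0],"claw":0.55},
  ],
)

```text
t: 10.5
tcp_pos: [481.1, 167.5, 147.3]
tool_rot: [0.699, 0.681, 0.147, 0.161]
wrist_force: [-0.4, -0.2, 0.3]
finger_gap: 47.1
gripper_force: 0.0
```

```bash
python3 - <<'E'
from cell import *
from plan import *
ims=[]
s=get_state();p=np.array(s["tcp_pos"]);M=R.from_quat(s["tool_rot"]).as_matrix();print(M[:,2].round(3))
for n in("top","side"):
    d=get_image(n);np.savez(n+"5.npz",**d);P=cloud(d)
    x,y=proj(d,[[490,230,100]])[0].astype(int)
    ims.append(cv2.resize(d["pixels"][y-50:y+50,x-65:x+65],None,fx=3,fy=3,interpolation=cv2.INTER_CUBIC))
    k=(P[...,2]>100)&(np.linalg.norm(P-p,axis=-1)<150); q=(P[k]-p)@M
    for z in range(-110,0,8):
        w=q[abs(q[:,2]-z-4)<4]
        if len(w)>2: print(n,"toolz",z,len(w),w.min(0).round(0)[:2],w.max(0).round(0)[:2])
cv2.imwrite("pics/r5.png",np.hstack(ims))
a=rot(-1.8,25).as_matrix()[:,2]; C=np.array([494.4,243,64.2])+8*a
plan(tip(C,-1.8,25,back=0))
E
```

```text
[ 0.424 -0.026 -0.905]
top toolz -110 40 [-17.  19.] [16. 60.]
top toolz -102 9 [-17.  16.] [ 2. 55.]
top toolz -94 28 [-15.  25.] [10. 55.]
top toolz -86 7 [-15.  26.] [-2. 34.]
top toolz -78 4 [-11. -30.] [-8. 33.]
top toolz -70 8 [-11. -26.] [-6. 34.]
top toolz -62 13 [-12. -33.] [-5. 36.]
top toolz -54 10 [-12. -27.] [-1. 33.]
top toolz -46 10 [-12. -30.] [-3. 29.]
top toolz -38 3 [ -8. -27.] [ -1. -25.]
side toolz -110 76 [-19. -62.] [12. 60.]
side toolz -102 63 [-19. -60.] [15. 58.]
side toolz -94 68 [-16. -57.] [16. 55.]
side toolz -86 65 [-19. -55.] [15. 54.]
side toolz -78 27 [-12. -44.] [ 2. 43.]
side toolz -70 26 [-16. -37.] [-3. 36.]
side toolz -62 23 [-12. -38.] [ 1. 36.]
side toolz -54 25 [-12. -37.] [ 1. 35.]
side toolz -46 20 [-14. -35.] [11. 34.]
side toolz -38 3 [ -8. -30.] [ 3. 29.]
now [481.  167.5 146.4] t 10.6 gap 46.8 F [-0.3  0.2  1. ]
[512.1, 242.4, 26.1, -1.8, 25] dp [0.0777, -0.0243, 0.1201] rot [0.0001, 0.0022, 0.0013] rows 3.5
```

View pics/r5.png

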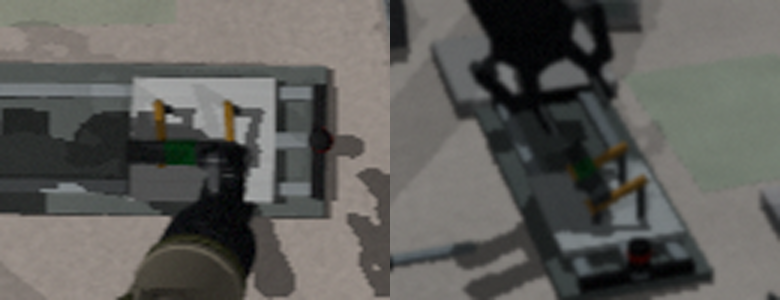

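```bash
python3 - <<'E'
from plan import *
a=rot(-1.8,25).as_matrix()[:,2]; C=np.array([494.4,243,64.2])+8*a
plan(tip(C,-1.8,25,back=80),tip(C,-1.8,25))
E
```

```text
now [481.  167.5 146.4] t 10.6 gap 46.8 F [-0.3  0.2  1. ]
[478.3, 243.5, 98.6, -1.8, 25] dp [0.0766, -0.0242, 0.0401] rot [0.0001, 0.0022, 0.0013] rows 2.2
[512.1, 242.4, 26.1, -1.8, 25] dp [-0.0, 0.0, 0.08] rot [0.0, 0.0, 0.0] rows 1.9
```

Call:
arm_command(
  motion=[
    {"dp":[0.0766,-0.0242,0.04],"rot":[0,0.0022,0.0013],"claw":0.5},
    {"dp":[0.0766,-0.0242,0.04],"rot":[0,0.0022,0.0013],"claw":0.5},
    {"dp":[0.0766,-0.0242,0.04],"rot":[0,0.0022,0.0013],"claw":0.5},
    {"dp":[0.0766,-0.0242,0.04],"rot":[0,0.0022,0.0013],"claw":0.5},
    {"dp":[0.0766,-0.0242,0.04],"rot":[0,0.0022,0.0013],"claw":0.5},
    {"dp":[0.0766,-0.0242,0.04],"rot":[0,0.0022,0.0013],"claw":0.5},
    {"dp":[0.0766,-0.0242,0.04],"rot":[0,0.0022,0.0013],"claw":0.5},
  ],
)

```text
t: 11.18
tcp_pos: [480.4, 239.5, 101.9]
tool_rot: [0.703, 0.677, 0.152, 0.158]
wrist_force: [-0.1, 0.1, 0.9]
finger_gap: 42.4
gripper_force: 0.0
```

```bash
python3 - <<'E'
from plan import *
a=rot(-1.8,25).as_matrix()[:,2]; C=np.array([494.4,243,64.2])+8*a
plan(tip(C,-1.8,25,back=20),tip(C,-1.8,25))
E
```

```text
now [480.4 239.5 101.9] t 11.2 gap 42.4 F [-0.1  0.1  0.9]
[503.7, 242.7, 44.3, -1.8, 25] dp [0.004, -0.0036, 0.062] rot [0.0008, 0.0003, -0.0009] rows 1.5
[512.1, 242.4, 26.1, -1.8, 25] dp [-0.0, -0.0001, 0.02] rot [0.0, 0.0, 0.0] rows 0.5
```

Call:
arm_command(
  motion=[
    {"dp":[0.004,-0.002,0.02],"rot":[0,0,0],"claw":0.5},
    {"dp":[0.004,-0.002,0.04],"rot":[0,0,0],"claw":0.5},
    {"dp":[0.004,-0.002,0.06],"rot":[0,0,0],"claw":0.5},
    {"dp":[0.004,-0.002,0.072],"rot":[0,0,0],"claw":0.5},
    {"dp":[0.004,-0.002,0.082],"rot":[0,0,0],"claw":0.5},
    {"dp":[0.004,-0.002,0.082],"rot":[0,0,0],"claw":0.5},
    {"dp":[0.004,-0.002,0.082],"rot":[0,0,0],"claw":0.5},
  ],
)

```text
t: 11.77
tcp_pos: [513.7, 242.3, 25.9]
tool_rot: [0.703, 0.677, 0.151, 0.157]
wrist_force: [-0.9, 0.3, -0.3]
finger_gap: 43.0
gripper_force: 0.0
```

Call:
arm_command(
  motion=[
    {"dp":[0,0,0],"rot":[0,0,0],"claw":0.1},
    {"dp":[0,0,0],"rot":[0,0,0],"claw":0.1},
    {"dp":[0,0,0],"rot":[0,0,0],"claw":0.1},
    {"dp":[0,0,0],"rot":[0,0,0],"claw":0.1},
    {"dp":[0,0,0],"rot":[0,0,0],"claw":0.1},
    {"dp":[0,0,0],"rot":[0,0,0],"claw":0.1},
  ],
  squeeze=60,
)

```text
t: 12.27
tcp_pos: [513.5, 243.9, 27.2]
tool_rot: [0.702, 0.678, 0.153, 0.158]
wrist_force: [-4.5, -1.8, 8.6]
finger_gap: 20.3
gripper_force: 59.5
```

```bash
python3 - <<'E'
from plan import *
P=tip((0,0,0),-1.8,25);s=get_state();print(R.from_quat(s["tool_rot"]).as_matrix().round(3).tolist())
plan()
E
```

```text
[[0.035, 0.903, 0.428], [0.999, -0.032, -0.014], [0.001, 0.428, -0.904]]
now [513.5 243.9  27.2] t 12.3 gap 20.3 F [-4.5 -1.8  8.6]
```

Call:
arm_command(
  motion=[
    {"dp":[0,0,-0.02],"rot":[0,0,0],"claw":0.1},
    {"dp":[0,0,-0.05],"rot":[0,0,0],"claw":0.1},
    {"dp":[0,0,-0.09],"rot":[0,0,0],"claw":0.1},
    {"dp":[0,0,-0.13],"rot":[0,0,0],"claw":0.1},
    {"dp":[0,0,-0.17],"rot":[0,0,0],"claw":0.1},
    {"dp":[0,0,-0.17],"rot":[0,0,0],"claw":0.1},
    {"dp":[0,0,-0.17],"rot":[0,0,0],"claw":0.1},
  ],
)

```text
t: 12.85
tcp_pos: [441.2, 247.3, 182.6]
tool_rot: [0.702, 0.677, 0.155, 0.158]
wrist_force: [-0.0, 0.3, -2.2]
finger_gap: 20.3
gripper_force: 60.0
```

```bash
python3 - <<'E'
from plan import *
plan((500,90,200,-4),(550,-100,200,-4),(603,-320,200,-4),(603,-320,60,-4),(603,-320,-27,-4))
E
```

```text
now [441.2 247.3 182.6] t 12.8 gap 20.3 F [-0.   0.3 -2.2]
[500, 90, 200, -4, 0] dp [-0.1551, 0.0657, 0.0114] rot [0.0709, -0.0019, 0.0054] rows 4.0
[550, -100, 200, -4, 0] dp [-0.186, 0.0631, 0.0] rot [0.0, 0.0, 0.0] rows 4.7
[603, -320, 200, -4, 0] dp [-0.2158, 0.0682, 0.0] rot [0.0, 0.0, 0.0] rows 5.4
[603, -320, 60, -4, 0] dp [0.0, 0.0, 0.14] rot [0.0, 0.0, 0.0] rows 3.4
[603, -320, -27, -4, 0] dp [0.0, 0.0, 0.087] rot [0.0, 0.0, 0.0] rows 2.1
```

Call:
arm_command(
  motion=[
    {"dp":[-0.155,0.066,0.011],"rot":[0.0709,-0.002,0.005],"claw":0.1},
    {"dp":[-0.155,0.066,0.011],"rot":[0.0709,-0.002,0.005],"claw":0.1},
    {"dp":[-0.155,0.066,0.011],"rot":[0.0709,-0.002,0.005],"claw":0.1},
    {"dp":[-0.155,0.066,0.011],"rot":[0.0709,-0.002,0.005],"claw":0.1},
    {"dp":[-0.155,0.066,0.011],"rot":[0.0709,-0.002,0.005],"claw":0.1},
    {"dp":[-0.155,0.066,0.011],"rot":[0.0709,-0.002,0.005],"claw":0.1},
    {"dp":[-0.155,0.066,0.011],"rot":[0.0709,-0.002,0.005],"claw":0.1},
  ],
)

```text
t: 13.43
tcp_pos: [499.7, 89.5, 196.7]
tool_rot: [0.73, 0.684, -0.004, -0.002]
wrist_force: [1.6, 1.1, -3.2]
finger_gap: 20.4
gripper_force: 59.9
```

Call:
arm_command(
  motion=[
    {"dp":[-0.186,0.063,0],"rot":[0,0,0],"claw":0.1},
    {"dp":[-0.186,0.063,0],"rot":[0,0,0],"claw":0.1},
    {"dp":[-0.186,0.063,0],"rot":[0,0,0],"claw":0.1},
    {"dp":[-0.186,0.063,0],"rot":[0,0,0],"claw":0.1},
    {"dp":[-0.186,0.063,0],"rot":[0,0,0],"claw":0.1},
    {"dp":[-0.186,0.063,0],"rot":[0,0,0],"claw":0.1},
    {"dp":[-0.186,0.063,0],"rot":[0,0,0],"claw":0.1},
  ],
)

```text
t: 14.02
tcp_pos: [549.3, -104.2, 195.7]
tool_rot: [0.733, 0.68, -0.005, -0.001]
wrist_force: [-0.0, 1.2, -1.8]
finger_gap: 20.6
gripper_force: 60.0
```

Call:
arm_command(
  motion=[
    {"dp":[-0.216,0.068,0],"rot":[0,0,0],"claw":0.1},
    {"dp":[-0.216,0.068,0],"rot":[0,0,0],"claw":0.1},
    {"dp":[-0.216,0.068,0],"rot":[0,0,0],"claw":0.1},
    {"dp":[-0.216,0.068,0],"rot":[0,0,0],"claw":0.1},
    {"dp":[-0.216,0.068,0],"rot":[0,0,0],"claw":0.1},
    {"dp":[-0.216,0.068,0],"rot":[0,0,0],"claw":0.1},
    {"dp":[-0.216,0.068,0],"rot":[0,0,0],"claw":0.1},
    {"dp":[-0.216,0.068,0],"rot":[0,0,0],"claw":0.1},
  ],
)

```text
t: 14.68
tcp_pos: [602.3, -321.1, 196.8]
tool_rot: [0.732, 0.682, -0.004, -0.001]
wrist_force: [-0.6, 0.9, -3.7]
finger_gap: 20.5
gripper_force: 60.0
```

```bash
python3 - <<'E'
from plan import *
from cell import *
d=get_image("side");np.savez("side6.npz",**d);P=cloud(d);H=hsv(d)
k=(P[...,2]>150)&(P[...,2]<300);g=(cv2.inRange(H,(40,90,20),(85,255,255))>0)&k
if g.any(): print("green",g.sum(),P[g].mean(0).round(),P[g].min(0).round(),P[g].max(0).round())
plan((603,-320,60,-4),(603,-320,-26,-4))
E
```

```text
green 88 [ 319. -207.  261.] [ -85. -333.  242.] [615. -14. 299.]
now [ 602.5 -319.4  197.4] t 14.7 gap 20.5 F [-0.3  0.8 -2. ]
[603, -320, 60, -4, 0] dp [-0.0, 0.0014, 0.1374] rot [-0.001, 0.0006, 0.0003] rows 3.3
[603, -320, -26, -4, 0] dp [0.0, 0.0, 0.086] rot [0.0, 0.0, 0.0] rows 2.1
```

Call:
arm_command(
  motion=[
    {"dp":[0,0.001,0.04],"rot":[0,0,0],"claw":0.1},
    {"dp":[0,0.001,0.08],"rot":[0,0,0],"claw":0.1},
    {"dp":[0,0.001,0.12],"rot":[0,0,0],"claw":0.1},
    {"dp":[0,0.001,0.16],"rot":[0,0,0],"claw":0.1},
    {"dp":[0,0.001,0.19],"rot":[0,0,0],"claw":0.1},
    {"dp":[0,0.001,0.21],"rot":[0,0,0],"claw":0.1},
    {"dp":[0,0.001,0.222],"rot":[0,0,0],"claw":0.1},
    {"dp":[0,0.001,0.222],"rot":[0,0,0],"claw":0.1},
  ],
)

```text
t: 15.4
tcp_pos: [601.7, -319.2, -25.6]
tool_rot: [0.73, 0.683, -0.004, -0.002]
wrist_force: [0.2, 0.8, -2.1]
finger_gap: 20.2
gripper_force: 59.9
```

Call:
arm_command(
  motion=[
    {"dp":[0,0,0],"rot":[0,0,0],"claw":0.5},
    {"dp":[0,0,0],"rot":[0,0,0],"claw":0.5},
    {"dp":[0,0,0],"rot":[0,0,0],"claw":0.5},
    {"dp":[0,0,-0.03],"rot":[0,0,0],"claw":0.5},
    {"dp":[0,0,-0.07],"rot":[0,0,0],"claw":0.5},
    {"dp":[0,0,-0.11],"rot":[0,0,0],"claw":0.5},
    {"dp":[0,0,-0.15],"rot":[0,0,0],"claw":0.5},
    {"dp":[0,0,-0.19],"rot":[0,0,0],"claw":0.5},
  ],
)

```text
t: 16.07
tcp_pos: [603.8, -321.1, 170.8]
tool_rot: [0.731, 0.682, -0.003, 0.001]
wrist_force: [0.7, -0.9, -0.1]
finger_gap: 42.5
gripper_force: 0.0
```

```bash
cat > bars.py <<'E'
from plan import *
from cell import get_image
def look(tag):
    o={}
    for n in("top","side"):
        d=get_image(n);np.savez(n+tag,**d);cv2.imwrite(f"pics/{n}{tag}.png",d["pixels"]);o[n]=d
    d=o["top"];H=hsv(d);P=cloud(d);z=P[...,2]
    yb=cv2.inRange(H,(20,120,90),(34,255,255))>0
    m=((H[...,2]<90)|yb)&(z>3)&(z<22)&(P[...,0]>300)&(P[...,0]<520)&(P[...,1]<20)&(P[...,1]>-460)
    for c in blobs(m,40):
        k=np.zeros(z.shape,np.uint8);cv2.drawContours(k,[c],-1,1,-1)
        v,u=np.where(k>0); q=cast(d,np.c_[u,v],12)[:,:2]; w,V=np.linalg.eigh(np.cov((q-q.mean(0)).T)); a=np.degrees(np.arctan2(V[1,1],V[0,1]))
        print("bar",rect(d,c,12),"mean",q.mean(0).round(1),"ang",((a+90)%180-90).round(1),"yel",bool((yb&(k>0)).any()),"h",np.nanmedian(z[k>0]).round(1))
    for n,d in o.items():
        H=hsv(d);P=cloud(d);g=(cv2.inRange(H,(40,90,20),(85,255,255))>0)&(abs(P[...,0]-600)<80)&(abs(P[...,1]+310)<105)
        if g.any(): print(n,"green in bin",g.sum(),P[g].mean(0).round())
    return o
E
python3 -c "
from bars import *
look('7')
plan((480,-370,150,-90.5),(430,-387.5,60,-90.5),(430,-387.5,-31,-90.5))"
```

```text
bar [ 428.7 -387.5  106.7   25.1  179.1] mean [ 428.1 -387.8] ang 1.7 yel True h 12.5
bar [449.8 -74.9 109.2  23.9   8.5] mean [449.8 -74.9] ang 8.3 yel False h 12.4
bar [ 452.  -308.   107.1   22.1  178.5] mean [ 452.3 -309.2] ang -1.0 yel False h 12.2
bar [ 451.7 -232.5  109.9   24.5    2.2] mean [ 451.5 -232.8] ang 2.6 yel False h 12.0
top green in bin 77 [ 600. -309.   29.]
side green in bin 189 [ 601. -338.  271.]
now [ 607.7 -321.9  176.2] t 16.2 gap 42.8 F [ 0.7  0.5 -0. ]
[480, -370, 150, -90.5, 0] dp [-0.0566, -0.1243, 0.0257] rot [0.0022, 0.0002, 0.2403] rows 12.1
[430, -387.5, 60, -90.5, 0] dp [-0.0498, 0.0179, 0.09] rot [0.0, 0.0, 0.0] rows 2.5
[430, -387.5, -31, -90.5, 0] dp [0.0, 0.0, 0.091] rot [0.0, 0.0, 0.0] rows 2.2
```

Call:
arm_command(
  motion=[
    {"dp":[-0.057,-0.124,0],"rot":[0,0,0.13],"claw":0.5},
    {"dp":[-0.057,-0.124,0],"rot":[0,0,0.13],"claw":0.5},
    {"dp":[-0.057,-0.124,0],"rot":[0,0,0.13],"claw":0.5},
    {"dp":[-0.057,-0.124,0],"rot":[0,0,0.13],"claw":0.5},
    {"dp":[-0.057,-0.124,0],"rot":[0,0,0.13],"claw":0.5},
    {"dp":[-0.057,-0.124,0],"rot":[0,0,0.13],"claw":0.5},
    {"dp":[-0.057,-0.124,0],"rot":[0,0,0.13],"claw":0.5},
    {"dp":[-0.057,-0.124,0],"rot":[0,0,0.13],"claw":0.5},
  ],
)

```text
t: 16.83
tcp_pos: [476.2, -369.6, 169.2]
tool_rot: [0.942, 0.334, -0.002, 0.002]
wrist_force: [-0.2, 0.2, -0.1]
finger_gap: 42.7
gripper_force: 0.0
```

Call:
arm_command(
  motion=[
    {"dp":[0,0,0.03],"rot":[0,0,0.11],"claw":0.5},
    {"dp":[0,0,0.03],"rot":[0,0,0.11],"claw":0.5},
    {"dp":[0,0,0.03],"rot":[0,0,0.11],"claw":0.5},
    {"dp":[0,0,0.03],"rot":[0,0,0.11],"claw":0.5},
    {"dp":[0,0,0.03],"rot":[0,0,0.11],"claw":0.5},
    {"dp":[0,0,0.03],"rot":[0,0,0.11],"claw":0.5},
    {"dp":[0,0,0.03],"rot":[0,0,0.11],"claw":0.5},
    {"dp":[0,0,0.03],"rot":[0,0,0.11],"claw":0.5},
  ],
)

```text
t: 17.5
tcp_pos: [476.2, -369.4, 138.3]
tool_rot: [1.0, -0.001, -0.002, 0.003]
wrist_force: [0.5, -0.0, -0.2]
finger_gap: 42.5
gripper_force: 0.0
```

```bash
python3 -c "
from bars import *
plan((429.5,-387.5,60,-89.3),(429.5,-387.5,-31.5,-89.3))"
```

```text
now [ 476.2 -369.4  138.3] t 17.5 gap 42.5 F [ 0.5 -0.  -0.2]
[429.5, -387.5, 60, -89.3, 0] dp [-0.0463, 0.0178, 0.0786] rot [0.0008, 0.0006, -0.0022] rows 2.2
[429.5, -387.5, -31.5, -89.3, 0] dp [0.0, 0.0, 0.0915] rot [0.0, 0.0, 0.0] rows 2.2
```

Call:
arm_command(
  motion=[
    {"dp":[-0.0463,0.0178,0.03],"rot":[0.0008,0.0006,-0.0022],"claw":0.5},
    {"dp":[-0.0463,0.0178,0.06],"rot":[0.0008,0.0006,-0.0022],"claw":0.5},
    {"dp":[-0.0463,0.0178,0.09],"rot":[0.0008,0.0006,-0.0022],"claw":0.5},
    {"dp":[-0.0463,0.0178,0.12],"rot":[0.0008,0.0006,-0.0022],"claw":0.5},
    {"dp":[-0.0463,0.0178,0.145],"rot":[0.0008,0.0006,-0.0022],"claw":0.5},
    {"dp":[-0.0463,0.0178,0.16],"rot":[0.0008,0.0006,-0.0022],"claw":0.5},
    {"dp":[-0.0463,0.0178,0.17],"rot":[0.0008,0.0006,-0.0022],"claw":0.5},
    {"dp":[-0.0463,0.0178,0.17],"rot":[0.0008,0.0006,-0.0022],"claw":0.5},
  ],
)

```text
t: 18.17
tcp_pos: [428.4, -387.3, -33.0]
tool_rot: [1.0, 0.005, -0.001, -0.001]
wrist_force: [-0.2, 0.5, 0.6]
finger_gap: 42.5
gripper_force: 0.0
```

Call:
arm_command(
  motion=[
    {"dp":[0,0,0],"rot":[0,0,0],"claw":0.1},
    {"dp":[0,0,0],"rot":[0,0,0],"claw":0.1},
    {"dp":[0,0,0],"rot":[0,0,0],"claw":0.1},
    {"dp":[0,0,0],"rot":[0,0,0],"claw":0.1},
    {"dp":[0,0,0],"rot":[0,0,0],"claw":0.1},
    {"dp":[0,0,0],"rot":[0,0,0],"claw":0.1},
  ],
  squeeze=60,
)

```text
t: 18.67
tcp_pos: [429.1, -388.1, -31.2]
tool_rot: [1.0, 0.004, 0.0, 0.0]
wrist_force: [-0.5, -0.7, 6.5]
finger_gap: 20.1
gripper_force: 59.8
```

```bash
python3 -c "
from bars import *
plan((430,-360,170,-89.3),(440,-200,200,-45),(450,60,200,-1.8))"
```

```text
now [ 429.1 -388.1  -31.2] t 18.7 gap 20.1 F [-0.5 -0.7  6.5]
[430, -360, 170, -89.3, 0] dp [0.0012, -0.028, -0.2012] rot [0.0, -0.0001, -0.0007] rows 4.9
[440, -200, 200, -45, 0] dp [0.012, -0.1599, -0.03] rot [0.0, 0.0, -0.1231] rows 6.2
[450, 60, 200, -1.8, 0] dp [0.1909, -0.1768, 0.0] rot [0.0, 0.0, -0.12] rows 6.2
```

Call:
arm_command(
  motion=[
    {"dp":[0,0,-0.03],"rot":[0,0,0],"claw":0.1},
    {"dp":[0,0,-0.07],"rot":[0,0,0],"claw":0.1},
    {"dp":[0,0,-0.11],"rot":[0,0,0],"claw":0.1},
    {"dp":[0,0,-0.15],"rot":[0,0,0],"claw":0.1},
    {"dp":[0,-0.028,-0.2],"rot":[0,0,0],"claw":0.1},
    {"dp":[0,-0.028,-0.2],"rot":[0,0,0],"claw":0.1},
    {"dp":[0,-0.028,-0.2],"rot":[0,0,0],"claw":0.1},
  ],
)

```text
t: 19.25
tcp_pos: [430.0, -358.9, 171.5]
tool_rot: [1.0, 0.005, 0.002, 0.001]
wrist_force: [-0.8, 0.0, -2.7]
finger_gap: 20.0
gripper_force: 59.8
```

Call:
arm_command(
  motion=[
    {"dp":[0.012,-0.16,-0.03],"rot":[0,0,-0.123],"claw":0.1},
    {"dp":[0.012,-0.16,-0.03],"rot":[0,0,-0.123],"claw":0.1},
    {"dp":[0.012,-0.16,-0.03],"rot":[0,0,-0.123],"claw":0.1},
    {"dp":[0.012,-0.16,-0.03],"rot":[0,0,-0.123],"claw":0.1},
    {"dp":[0.012,-0.16,-0.03],"rot":[0,0,-0.123],"claw":0.1},
    {"dp":[0.012,-0.16,-0.03],"rot":[0,0,-0.123],"claw":0.1},
    {"dp":[0.012,-0.16,-0.03],"rot":[0,0,-0.123],"claw":0.1},
    {"dp":[0.012,-0.16,-0.03],"rot":[0,0,-0.123],"claw":0.1},
  ],
)

```text
t: 19.92
tcp_pos: [438.7, -200.2, 196.7]
tool_rot: [0.925, 0.379, -0.001, -0.001]
wrist_force: [-0.2, 0.0, -2.1]
finger_gap: 19.7
gripper_force: 59.9
```

Call:
arm_command(
  motion=[
    {"dp":[0.191,-0.177,0],"rot":[0,0,-0.12],"claw":0.1},
    {"dp":[0.191,-0.177,0],"rot":[0,0,-0.12],"claw":0.1},
    {"dp":[0.191,-0.177,0],"rot":[0,0,-0.12],"claw":0.1},
    {"dp":[0.191,-0.177,0],"rot":[0,0,-0.12],"claw":0.1},
    {"dp":[0.191,-0.177,0],"rot":[0,0,-0.12],"claw":0.1},
    {"dp":[0.191,-0.177,0],"rot":[0,0,-0.12],"claw":0.1},
    {"dp":[0.191,-0.177,0],"rot":[0,0,-0.12],"claw":0.1},
    {"dp":[0.191,-0.177,0],"rot":[0,0,-0.12],"claw":0.1},
  ],
)

```text
t: 20.58
tcp_pos: [450.9, 63.6, 197.9]
tool_rot: [0.72, 0.694, 0.001, -0.001]
wrist_force: [-0.6, 0.8, -3.3]
finger_gap: 20.4
gripper_force: 59.9
```

```bash
python3 - <<'E'
from bars import *
# refine rest: look at ribs and carriage with clear view
for n in("top","side"):
    d=get_image(n);np.savez(n+"8.npz",**d);P=cloud(d);H=hsv(d);cv2.imwrite(f"pics/{n}8.png",d["pixels"])
    k=(P[...,0]>440)&(P[...,0]<600)&(P[...,1]>150)&(P[...,1]<330)
    b=(cv2.inRange(H,(10,90,40),(28,255,255))>0)&k&(P[...,2]>45)
    for c in blobs(b,3):
        kk=np.zeros(b.shape,np.uint8);cv2.drawContours(kk,[c],-1,1,-1);q=P[(kk>0)&(P[...,2]>45)]
        print(n,"brass",len(q),q.mean(0).round(1),q.min(0).round(),q.max(0).round())
        f=np.polyfit(q[:,0],q[:,1],1);g=np.polyfit(q[:,0],q[:,2],1);print("   y(500,520)",np.polyval(f,[500,520]).round(1),"z",np.polyval(g,[487,500,540]).round(1),"slope",np.degrees(np.arctan(g[0])).round(1))
a=rot(-1.8,25).as_matrix()[:,2]; C=np.array([494.2,238,64.1])+4*a
plan((450,150,200,-1.8,25),tip(C,-1.8,25,back=60),tip(C,-1.8,25))
E
```

```text
top brass 45 [517.7 204.   69.8] [490. 200.  57.] [540. 208.  81.]
   y(500,520) [204.8 203.9] z [55.8 61.7 79.9] slope 24.5
top brass 62 [512.  273.8  67.6] [479. 269.  56.] [545. 279.  82.]
   y(500,520) [274.1 273.6] z [58.3 63.1 77.9] slope 20.3
side brass 67 [509.9 203.1  63.3] [479. 194.  46.] [540. 212.  79.]
   y(500,520) [203.5 202.7] z [53.5 59.1 76.3] slope 23.3
side brass 44 [500.3 273.3  57.9] [480. 265.  47.] [522. 282.  66.]
   y(500,520) [273.3 272.4] z [54.4 57.8 68.5] slope 15.0
now [450.4  59.6 197.5] t 20.7 gap 20.4 F [ 0.4  0.3 -2.7]
[450, 150, 200, -1.8, 25] dp [0.0903, -0.004, -0.0025] rot [-0.0698, 0.0003, -0.0013] rows 3.5
[484.9, 238.3, 84.0, -1.8, 25] dp [0.0894, -0.0199, 0.1187] rot [0.0, 0.0, 0.0] rows 3.6
[510.3, 237.5, 29.7, -1.8, 25] dp [-0.0, 0.0001, 0.06] rot [0.0, 0.0, 0.0] rows 1.4
```

Call:
arm_command(
  motion=[
    {"dp":[0.09,-0.004,0],"rot":[-0.0698,0,-0.0013],"claw":0.1},
    {"dp":[0.09,-0.004,0],"rot":[-0.0698,0,-0.0013],"claw":0.1},
    {"dp":[0.09,-0.004,0],"rot":[-0.0698,0,-0.0013],"claw":0.1},
    {"dp":[0.09,-0.004,0],"rot":[-0.0698,0,-0.0013],"claw":0.1},
    {"dp":[0.09,-0.004,0],"rot":[-0.0698,0,-0.0013],"claw":0.1},
    {"dp":[0.09,-0.004,0],"rot":[-0.0698,0,-0.0013],"claw":0.1},
    {"dp":[0.09,-0.004,0],"rot":[-0.0698,0,-0.0013],"claw":0.1},
  ],
)

```text
t: 21.27
tcp_pos: [448.6, 148.8, 197.8]
tool_rot: [0.701, 0.679, 0.151, 0.156]
wrist_force: [-1.0, -0.0, -2.0]
finger_gap: 20.1
gripper_force: 60.1
```

Call:
arm_command(
  motion=[
    {"dp":[0.089,-0.018,0.03],"rot":[0,0,0],"claw":0.1},
    {"dp":[0.089,-0.018,0.03],"rot":[0,0,0],"claw":0.1},
    {"dp":[0.089,-0.018,0.03],"rot":[0,0,0],"claw":0.1},
    {"dp":[0.089,-0.018,0.03],"rot":[0,0,0],"claw":0.1},
    {"dp":[0.089,-0.018,0.06],"rot":[0,0,0],"claw":0.1},
    {"dp":[0.089,-0.018,0.06],"rot":[0,0,0],"claw":0.1},
    {"dp":[0.089,-0.018,0.06],"rot":[0,0,0],"claw":0.1},
  ],
)

```text
t: 21.85
tcp_pos: [461.6, 236.1, 135.1]
tool_rot: [0.701, 0.679, 0.149, 0.156]
wrist_force: [0.8, -0.2, -2.2]
finger_gap: 20.0
gripper_force: 60.1
```

```bash
cat > seat.py <<'E'
from bars import *
M=rot(-1.8,25).as_matrix(); u=M[:,1];a=M[:,2]; C=np.array([494.2,239,64.1])
def T(up,over,dy=0): return (*(C+up*u+(37.2-over)*a+[0,dy,0]).round(1).tolist(),-1.8,25)
E
python3 - <<'E'
from seat import *
s=get_state();p=np.array(s["tcp_pos"]);Q=R.from_quat(s["tool_rot"]).as_matrix()
B=p-37.2*Q[:,2]
for n in("top","side"):
    d=get_image(n);np.savez(n+"9.npz",**d);P=cloud(d)
    H=hsv(d);q=(P-B)@Q; k=(abs(q[...,2])<9)&(abs(q[...,1])<15)&(abs(q[...,0])<75); w=q[k]
    print(n,len(w),w.min(0).round(),w.max(0).round())
    yb=(cv2.inRange(H,(20,100,60),(34,255,255))>0)&(np.linalg.norm(q,axis=-1)<40);print("  yel",yb.sum(),q[yb].mean(0).round(1) if yb.any() else '')
plan(T(4,50),T(4,4))
E
```

```text
top 182 [-53. -13.  -9.] [57. 14.  5.]
  yel 18 [ -8.5  -2.4 -10. ]
side 154 [-55. -14.  -9.] [56. 14.  7.]
  yel 34 [ 5.6 -0.4 -7.5]
now [461.6 237.3 136.7] t 21.9 gap 20.0 F [-0.2 -0.5 -2.2]
[492.4, 239.1, 77.4, -1.8, 25] dp [0.0029, 0.0027, 0.0668] rot [0.0002, 0.0003, 0.0001] rows 1.6
[511.8, 238.4, 35.7, -1.8, 25] dp [-0.0001, -0.0, 0.046] rot [0.0, 0.0, 0.0] rows 1.1
```

Call:
arm_command(
  motion=[
    {"dp":[0.003,0.003,0.02],"rot":[0,0,0],"claw":0.1},
    {"dp":[0.003,0.003,0.045],"rot":[0,0,0],"claw":0.1},
    {"dp":[0.003,0.003,0.07],"rot":[0,0,0],"claw":0.1},
    {"dp":[0.003,0.003,0.09],"rot":[0,0,0],"claw":0.1},
    {"dp":[0.003,0.003,0.105],"rot":[0,0,0],"claw":0.1},
    {"dp":[0.003,0.003,0.112],"rot":[0,0,0],"claw":0.1},
    {"dp":[0.003,0.003,0.112],"rot":[0,0,0],"claw":0.1},
  ],
)

```text
t: 22.53
tcp_pos: [512.3, 239.3, 35.8]
tool_rot: [0.701, 0.68, 0.15, 0.156]
wrist_force: [0.4, -0.2, -3.1]
finger_gap: 20.6
gripper_force: 60.0
```

Call:
arm_command(
  motion=[
    {"dp":[0,0,0.001],"rot":[0,0,0],"claw":0.1},
    {"dp":[0,0,0.002],"rot":[0,0,0],"claw":0.1},
    {"dp":[0,0,0.003],"rot":[0,0,0],"claw":0.1},
    {"dp":[0,0,0.003],"rot":[0,0,0],"claw":0.1},
  ],
)

```text
t: 22.87
tcp_pos: [513.4, 240.6, 34.3]
tool_rot: [0.7, 0.68, 0.152, 0.156]
wrist_force: [0.5, 0.3, -2.5]
finger_gap: 20.1
gripper_force: 60.0
```

```bash
python3 -c "
from seat import *
plan(T(4,0),T(0,0)); print((M.T@get_state()['wrist_force']).round(1))"
```

```text
now [513.4 240.6  34.3] t 22.9 gap 20.1 F [ 0.5  0.3 -2.5]
[513.5, 238.4, 32.1, -1.8, 25] dp [-0.0022, -0.0008, 0.0021] rot [0.0004, -0.0001, 0.0005] rows 0.1
[509.9, 238.5, 30.4, -1.8, 25] dp [-0.0, -0.004, 0.0] rot [0.0, 0.0, 0.0] rows 0.1
[ 0.3 -0.6  2.4]
```

Call:
arm_command(
  motion=[
    {"dp":[-0.0015,0,0.001],"rot":[0,0,0],"claw":0.1},
    {"dp":[-0.0015,0,0.0015],"rot":[0,0,0],"claw":0.1},
    {"dp":[-0.0015,0,0.002],"rot":[0,0,0],"claw":0.1},
    {"dp":[-0.0015,0,0.002],"rot":[0,0,0],"claw":0.1},
  ],
)

```text
t: 23.2
tcp_pos: [514.0, 238.8, 31.9]
tool_rot: [0.7, 0.68, 0.151, 0.156]
wrist_force: [-1.7, -0.4, 2.6]
finger_gap: 20.3
gripper_force: 60.8
```

Call:
arm_command(
  motion=[
    {"dp":[0,0,0.0005],"rot":[0,0,0],"claw":0.1},
    {"dp":[0,0,0.001],"rot":[0,0,0],"claw":0.1},
    {"dp":[0,0,0.001],"rot":[0,0,0],"claw":0.1},
  ],
)

```text
t: 23.45
tcp_pos: [514.1, 239.3, 31.8]
tool_rot: [0.699, 0.681, 0.152, 0.156]
wrist_force: [-7.8, -1.6, 15.6]
finger_gap: 20.3
gripper_force: 62.6
```

Call:
arm_command(
  motion=[
    {"dp":[0,0,0.0005],"rot":[0,0,0],"claw":0.1},
    {"dp":[0,0,0.001],"rot":[0,0,0],"claw":0.1},
    {"dp":[0,0,0.001],"rot":[0,0,0],"claw":0.1},
  ],
)

```text
t: 23.7
tcp_pos: [514.1, 240.0, 31.7]
tool_rot: [0.699, 0.681, 0.152, 0.156]
wrist_force: [-12.1, -0.9, 29.1]
finger_gap: 20.3
gripper_force: 64.2
```

Call:
arm_command(
  motion=[
    {"dp":[-0.001,0,-0.0017],"rot":[0,0,0],"claw":0.1},
    {"dp":[-0.001,-0.001,-0.0017],"rot":[0,0,0],"claw":0.1},
    {"dp":[-0.001,-0.002,-0.0017],"rot":[0,0,0],"claw":0.1},
    {"dp":[-0.001,-0.003,-0.0017],"rot":[0,0,0],"claw":0.1},
    {"dp":[-0.001,-0.003,-0.0017],"rot":[0,0,0],"claw":0.1},
  ],
)

```text
t: 24.12
tcp_pos: [513.4, 238.2, 31.5]
tool_rot: [0.7, 0.68, 0.153, 0.158]
wrist_force: [-0.2, -2.3, 16.1]
finger_gap: 20.0
gripper_force: 62.2
```

Call:
arm_command(
  motion=[
    {"dp":[0,-0.001,0],"rot":[0,0,0],"claw":0.1},
    {"dp":[0,-0.001,0],"rot":[0,0,0],"claw":0.1},
  ],
)

```text
t: 24.28
tcp_pos: [513.4, 238.2, 31.5]
tool_rot: [0.7, 0.679, 0.153, 0.159]
wrist_force: [1.1, -2.6, 17.3]
finger_gap: 20.3
gripper_force: 62.3
```

Call:
arm_command(
  motion=[
    {"dp":[0,-0.001,0],"rot":[0,0,0],"claw":0.1},
    {"dp":[0,-0.001,0],"rot":[0,0,0],"claw":0.1},
  ],
)

```text
t: 24.45
tcp_pos: [512.7, 238.3, 31.2]
tool_rot: [0.7, 0.679, 0.153, 0.159]
wrist_force: [1.7, -2.6, 18.2]
finger_gap: 20.4
gripper_force: 62.2
```

Call:
arm_command(
  motion=[
    {"dp":[0,-0.0005,0],"rot":[0,0,0],"claw":0.1},
    {"dp":[0,-0.0005,0],"rot":[0,0,0],"claw":0.1},
  ],
)

```text
t: 24.62
tcp_pos: [512.4, 238.3, 31.1]
tool_rot: [0.7, 0.679, 0.154, 0.159]
wrist_force: [2.6, -1.1, 18.4]
finger_gap: 20.5
gripper_force: 62.2
```

Call:
arm_command(
  motion=[
    {"dp":[0,0,-0.001],"rot":[0,0,0],"claw":0.1},
    {"dp":[0,-0.001,-0.001],"rot":[0,0,0],"claw":0.1},
    {"dp":[0,-0.001,-0.001],"rot":[0,0,0],"claw":0.1},
  ],
)

```text
t: 24.87
tcp_pos: [510.6, 238.3, 30.6]
tool_rot: [0.7, 0.679, 0.153, 0.158]
wrist_force: [6.6, 0.9, 7.0]
finger_gap: 19.8
gripper_force: 60.9
```

Call:
arm_command(
  motion=[
    {"dp":[0,-0.001,0],"rot":[0,0,0],"claw":0.1},
    {"dp":[0,-0.001,0],"rot":[0,0,0],"claw":0.1},
    {"dp":[0,-0.001,0],"rot":[0,0,0],"claw":0.1},
  ],
)

```text
t: 25.12
tcp_pos: [510.6, 238.3, 30.6]
tool_rot: [0.7, 0.679, 0.153, 0.159]
wrist_force: [7.6, -1.3, 8.7]
finger_gap: 20.1
gripper_force: 61.0
```

```bash
python3 -c "
from seat import *
plan(T(0,0)); print((M.T@get_state()['wrist_force']).round(1))"
```

```text
now [510.6 238.3  30.6] t 25.1 gap 20.1 F [ 7.6 -1.3  8.7]
[509.9, 238.5, 30.4, -1.8, 25] dp [0.0002, -0.0007, -0.0001] rot [0.0014, 0.0001, 0.0002] rows 0.1
[-1.  10.6 -4.7]
```

Call:
arm_command(
  motion=[
    {"dp":[0,-0.001,0],"rot":[0,0,0],"claw":0.1},
    {"dp":[0,-0.001,0],"rot":[0,0,0],"claw":0.1},
    {"dp":[0,-0.001,0],"rot":[0,0,0],"claw":0.45},
    {"dp":[0,0,0],"rot":[0,0,0],"claw":0.45},
    {"dp":[0,0,0],"rot":[0,0,0],"claw":0.45},
    {"dp":[0,0,0],"rot":[0,0,0],"claw":0.45},
  ],
)

```text
t: 25.62
tcp_pos: [506.4, 238.0, 28.7]
tool_rot: [0.7, 0.681, 0.151, 0.156]
wrist_force: [0.7, -0.3, 0.1]
finger_gap: 38.3
gripper_force: 0.0
```

Call:
arm_command(
  motion=[
    {"dp":[0,0,-0.02],"rot":[0,0,0],"claw":0.45},
    {"dp":[0,0,-0.06],"rot":[0,0,0],"claw":0.45},
    {"dp":[0,0,-0.1],"rot":[0,0,0],"claw":0.45},
    {"dp":[0,0,-0.14],"rot":[0,0,0],"claw":0.45},
    {"dp":[0,0,-0.17],"rot":[0,0,0],"claw":0.45},
    {"dp":[0,0,-0.17],"rot":[0,0,0],"claw":0.45},
  ],
)

```text
t: 26.12
tcp_pos: [433.3, 241.9, 187.7]
tool_rot: [0.699, 0.681, 0.154, 0.156]
wrist_force: [-0.2, -0.3, 0.7]
finger_gap: 37.9
gripper_force: 0.0
```

```bash
python3 -c "
from seat import *
plan((480,70,200,-1.8))"
```

```text
now [433.3 241.9 187.7] t 26.1 gap 37.9 F [-0.2 -0.3  0.7]
[480, 70, 200, -1.8, 0] dp [-0.1706, 0.0517, 0.0105] rot [0.0704, -0.0006, 0.0007] rows 4.3
```

Call:
arm_command(
  motion=[
    {"dp":[-0.1706,0.0517,0.01],"rot":[0.0704,-0.0006,0.0007],"claw":0.6},
    {"dp":[-0.1706,0.0517,0.01],"rot":[0.0704,-0.0006,0.0007],"claw":0.6},
    {"dp":[-0.1706,0.0517,0.01],"rot":[0.0704,-0.0006,0.0007],"claw":0.6},
    {"dp":[-0.1706,0.0517,0.01],"rot":[0.0704,-0.0006,0.0007],"claw":0.6},
    {"dp":[-0.1706,0.0517,0.01],"rot":[0.0704,-0.0006,0.0007],"claw":0.6},
    {"dp":[-0.1706,0.0517,0.01],"rot":[0.0704,-0.0006,0.0007],"claw":0.6},
    {"dp":[-0.1706,0.0517,0.01],"rot":[0.0704,-0.0006,0.0007],"claw":0.6},
  ],
)

```text
t: 26.7
tcp_pos: [479.3, 76.9, 195.2]
tool_rot: [0.717, 0.697, -0.002, 0.0]
wrist_force: [1.1, 0.6, -0.6]
finger_gap: 51.0
gripper_force: 0.0
```

```bash
python3 - <<'E'
from seat import *
ims=[]
for n in("top","side"):
    d=get_image(n);np.savez(n+"10.npz",**d);P=cloud(d);H=hsv(d)
    x,y=proj(d,[[500,230,50]])[0].astype(int)
    ims.append(cv2.resize(d["pixels"][y-50:y+50,x-65:x+65],None,fx=3,fy=3,interpolation=cv2.INTER_CUBIC))
    q=(P-C)@M
    yb=(cv2.inRange(H,(20,100,60),(34,255,255))>0)&(np.linalg.norm(q,axis=-1)<40);print(n,"yel in rest frame(y,up,-n)",yb.sum(),q[yb].mean(0).round(1),q[yb].min(0).round(1),q[yb].max(0).round(1))
    dk=(abs(q[...,0])<70)&(abs(q[...,1])<16)&(abs(q[...,2]+6)<4)&((H[...,2]<75)|yb); w=q[dk]; print("  bar",w.min(0).round(),w.max(0).round())
    f=np.polyfit(w[:,0],w[:,1],1);print("  skew deg",np.degrees(f[0]).round(2),"up mean",w[:,1].mean().round(1))
    k=(P[...,2]>57)&(P[...,2]<67)&(np.hypot(P[...,0]-504,P[...,1]-113)<22);print("  knob",k.sum(),P[k].mean(0).round(1),((P[k].min(0)+P[k].max(0))/2).round(1))
cv2.imwrite("pics/r10.png",np.hstack(ims))
plan((504.5,113.5,80,-1.8),(504.5,113.5,5,-1.8))
E
```

```text
top yel in rest frame(y,up,-n) 1 [35.9 17.2  2.9] [35.9 17.2  2.9] [35.9 17.2  2.9]
  bar [ 34. -16. -10.] [57. 10. -2.]
  skew deg 12.12 up mean -1.9<stdin>:11: RuntimeWarning: Mean of empty slice.
  ret = um.true_divide(
Traceback (most recent call last):
ValueError: zero-size array to reduction operation minimum which has no identity
```

Arm hides it; move aside and look again.

Call:
arm_command(
  motion=[
    {"dp":[-0.2,0.02,-0.05],"rot":[0,0,0],"claw":0.6},
    {"dp":[-0.2,0.02,-0.05],"rot":[0,0,0],"claw":0.6},
    {"dp":[-0.2,0.02,-0.05],"rot":[0,0,0],"claw":0.6},
    {"dp":[-0.2,0.02,-0.05],"rot":[0,0,0],"claw":0.6},
    {"dp":[-0.2,0.02,-0.05],"rot":[0,0,0],"claw":0.6},
    {"dp":[-0.2,0.02,-0.05],"rot":[0,0,0],"claw":0.6},
    {"dp":[-0.2,0.02,-0.05],"rot":[0,0,0],"claw":0.6},
  ],
)

```text
t: 27.33
tcp_pos: [492.0, -127.7, 245.6]
tool_rot: [0.721, 0.693, -0.003, 0.003]
wrist_force: [-0.5, 1.4, 0.2]
finger_gap: 51.2
gripper_force: 0.0
```

```bash
cat > seen.py <<'E'
from seat import *
ims=[]
for n in("top","side"):
    d=get_image(n);np.savez(n+"10.npz",**d);P=cloud(d);H=hsv(d)
    x,y=proj(d,[[500,230,50]])[0].astype(int)
    ims.append(cv2.resize(d["pixels"][y-50:y+50,x-65:x+65],None,fx=3,fy=3,interpolation=cv2.INTER_CUBIC))
    q=(P-C)@M
    yb=(cv2.inRange(H,(20,100,60),(34,255,255))>0)&(np.linalg.norm(q,axis=-1)<25);print(n,"yel in rest frame(y,up,-n)",yb.sum(),q[yb].mean(0).round(1),q[yb].min(0).round(1),q[yb].max(0).round(1))
    dk=(abs(q[...,0])<70)&(abs(q[...,1])<16)&(abs(q[...,2]+6)<4)&((H[...,2]<75)|yb); w=q[dk]; print("  bar",w.min(0).round(),w.max(0).round())
    f=np.polyfit(w[:,0],w[:,1],1);print("  skew deg",np.degrees(f[0]).round(2),"up mean",w[:,1].mean().round(1))
    k=(P[...,2]>57)&(P[...,2]<67)&(np.hypot(P[...,0]-504,P[...,1]-113)<22);print("  knob",k.sum(),P[k].mean(0).round(1),((P[k].min(0)+P[k].max(0))/2).round(1))
cv2.imwrite("pics/r10.png",np.hstack(ims))
plan((504.5,113.5,80,-1.8),(504.5,113.5,5,-1.8))
E
python3 seen.py
```

```text
top yel in rest frame(y,up,-n) 70 [ 3.2 -1.  -7.1] [-11.3 -12.1 -11.2] [17.8 10.5 -2.9]
  bar [-53. -16. -10.] [57. 12. -2.]
  skew deg -0.76 up mean -0.7
  knob 47 [503.5 114.8  62.1] [502.4 113.9  62. ]
side yel in rest frame(y,up,-n) 24 [ 2.4  0.6 -6.4] [-12.1  -9.7 -10.1] [15.9 10.  -2.1]
  bar [-54. -14. -10.] [58. 11. -2.]
  skew deg 0.19 up mean 0.2
  knob 36 [504.7 112.3  61. ] [505.  113.   61.7]
now [ 492.  -124.2  245.6] t 27.4 gap 51.3 F [ 0.1  0.1 -0.1]
[504.5, 113.5, 80, -1.8, 0] dp [0.2391, 0.0044, 0.1641] rot [0.0, 0.001, -0.0005] rows 7.0
[504.5, 113.5, 5, -1.8, 0] dp [0.0, 0.0, 0.075] rot [0.0, 0.0, 0.0] rows 1.8
```

View pics/r10.png

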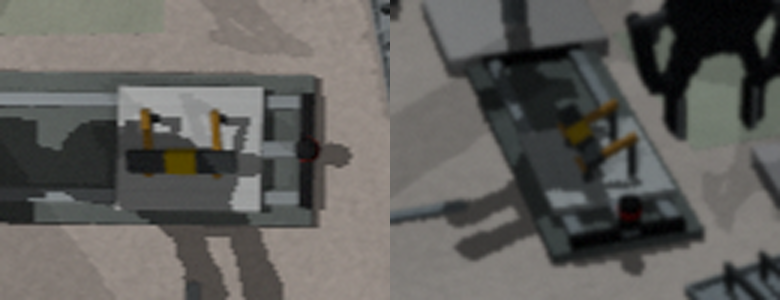

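Call:
arm_command(
  motion=[
    {"dp":[0.239,0.004,0.1],"rot":[0,0.001,0],"claw":0.7},
    {"dp":[0.239,0.004,0.1],"rot":[0,0.001,0],"claw":0.7},
    {"dp":[0.239,0.004,0.1],"rot":[0,0.001,0],"claw":0.7},
    {"dp":[0.239,0.004,0.1],"rot":[0,0.001,0],"claw":0.7},
    {"dp":[0.239,0.004,0.1],"rot":[0,0.001,0],"claw":0.7},
    {"dp":[0.239,0.004,0.1],"rot":[0,0.001,0],"claw":0.7},
    {"dp":[0.239,0.004,0.1],"rot":[0,0.001,0],"claw":0.7},
    {"dp":[0.239,0.004,0.1],"rot":[0,0.001,0],"claw":0.7},
  ],
)

```text
t: 28.1
tcp_pos: [502.9, 119.1, 143.5]
tool_rot: [0.716, 0.698, 0.0, -0.001]
wrist_force: [0.4, 0.4, -0.7]
finger_gap: 59.6
gripper_force: 0.0
```

```bash
python3 -c "
from seat import *
plan((504.5,113.5,5,-1.8))"
```

```text
now [502.9 119.1 143.5] t 28.1 gap 59.6 F [ 0.4  0.4 -0.7]
[504.5, 113.5, 5, -1.8, 0] dp [-0.0057, 0.0019, 0.1385] rot [-0.0002, -0.0002, 0.0011] rows 3.3
```

Call:
arm_command(
  motion=[
    {"dp":[-0.0055,0.002,0.03],"rot":[0,0,0],"claw":0.7},
    {"dp":[-0.0055,0.002,0.06],"rot":[0,0,0],"claw":0.7},
    {"dp":[-0.0055,0.002,0.09],"rot":[0,0,0],"claw":0.7},
    {"dp":[-0.0055,0.002,0.115],"rot":[0,0,0],"claw":0.7},
    {"dp":[-0.0055,0.002,0.13],"rot":[0,0,0],"claw":0.7},
    {"dp":[-0.0055,0.002,0.138],"rot":[0,0,0],"claw":0.7},
    {"dp":[-0.0055,0.002,0.138],"rot":[0,0,0],"claw":0.7},
  ],
)

```text
t: 28.68
tcp_pos: [505.7, 107.5, 5.6]
tool_rot: [0.719, 0.695, -0.001, 0.0]
wrist_force: [-0.5, 0.3, 0.8]
finger_gap: 59.8
gripper_force: 0.0
```

Call:
arm_command(
  motion=[
    {"dp":[0,0,0],"rot":[0,0,0],"claw":0.1},
    {"dp":[0,0,0],"rot":[0,0,0],"claw":0.1},
    {"dp":[0,0,0],"rot":[0,0,0],"claw":0.1},
    {"dp":[0,0,0],"rot":[0,0,0],"claw":0.1},
    {"dp":[0,0,0],"rot":[0,0,0],"claw":0.1},
    {"dp":[0,0,0],"rot":[0,0,0],"claw":0.1},
    {"dp":[0,0,0],"rot":[0,0,0],"claw":0.1},
  ],
  squeeze=40,
)

```text
t: 29.27
tcp_pos: [505.7, 107.6, 7.9]
tool_rot: [0.719, 0.695, 0.0, 0.001]
wrist_force: [-5.6, 0.4, 7.4]
finger_gap: 22.6
gripper_force: 39.0
```

```bash
python3 -c "
from seat import *
s=get_state();x,y,z=s['tcp_pos'];
plan((x+5.3,y+170,z,-1.8))"
```

```text
now [505.7 107.6   7.9] t 29.3 gap 22.6 F [-5.6  0.4  7.4]
[np.float64(511.02725686923935), np.float64(277.5545822405469), np.float64(7.890971896469555), -1.8, 0] dp [0.1701, -0.0005, -0.0001] rot [0.0002, 0.0001, -0.0004] rows 4.1
```

Call:
arm_command(
  motion=[
    {"dp":[0.006,0,0],"rot":[0,0,0],"claw":0.1},
    {"dp":[0.018,0,0],"rot":[0,0,0],"claw":0.1},
    {"dp":[0.032,0,0],"rot":[0,0,0],"claw":0.1},
    {"dp":[0.046,0,0],"rot":[0,0,0],"claw":0.1},
    {"dp":[0.06,0,0],"rot":[0,0,0],"claw":0.1},
    {"dp":[0.074,0,0],"rot":[0,0,0],"claw":0.1},
    {"dp":[0.086,0,0],"rot":[0,0,0],"claw":0.1},
    {"dp":[0.092,0,0],"rot":[0,0,0],"claw":0.1},
  ],
)

```text
t: 29.93
tcp_pos: [508.4, 200.9, 7.9]
tool_rot: [0.719, 0.695, 0.0, 0.0]
wrist_force: [-6.3, -1.8, 8.3]
finger_gap: 22.9
gripper_force: 39.7
```

Call:
arm_command(
  motion=[
    {"dp":[0.008,0,0],"rot":[0,0,0],"claw":0.1},
    {"dp":[0.02,0,0],"rot":[0,0,0],"claw":0.1},
    {"dp":[0.034,0,0],"rot":[0,0,0],"claw":0.1},
    {"dp":[0.046,0,0],"rot":[0,0,0],"claw":0.1},
    {"dp":[0.058,0,0],"rot":[0,0,0],"claw":0.1},
    {"dp":[0.068,0,0],"rot":[0,0,0],"claw":0.1},
    {"dp":[0.075,0,0],"rot":[0,0,0],"claw":0.1},
    {"dp":[0.078,0,0],"rot":[0,0,0],"claw":0.1},
  ],
)

```text
t: 30.6
tcp_pos: [510.7, 278.7, 7.9]
tool_rot: [0.718, 0.696, -0.0, 0.0]
wrist_force: [-7.9, -1.9, 8.9]
finger_gap: 22.6
gripper_force: 39.7
```

Call:
arm_command(
  motion=[
    {"dp":[0.002,0,0],"rot":[0,0,0],"claw":0.1},
    {"dp":[0.005,0,0],"rot":[0,0,0],"claw":0.1},
    {"dp":[0.008,0,0],"rot":[0,0,0],"claw":0.1},
    {"dp":[0.009,0,0],"rot":[0,0,0],"claw":0.1},
    {"dp":[0.009,0,0],"rot":[0,0,0],"claw":0.1},
  ],
)

```text
t: 31.02
tcp_pos: [510.9, 286.8, 7.9]
tool_rot: [0.719, 0.695, -0.0, 0.0]
wrist_force: [-8.7, 0.2, 7.0]
finger_gap: 22.3
gripper_force: 39.7
```

Call:
arm_command(
  motion=[
    {"dp":[0.001,0,0],"rot":[0,0,0],"claw":0.1},
    {"dp":[0.002,0,0],"rot":[0,0,0],"claw":0.1},
    {"dp":[0.003,0,0],"rot":[0,0,0],"claw":0.1},
    {"dp":[0.003,0,0],"rot":[0,0,0],"claw":0.1},
  ],
)

```text
t: 31.35
tcp_pos: [511.0, 289.4, 7.9]
tool_rot: [0.719, 0.695, -0.0, 0.0]
wrist_force: [-9.0, -1.6, 7.7]
finger_gap: 22.7
gripper_force: 39.8
```

Call:
arm_command(
  motion=[
    {"dp":[0.001,0,0],"rot":[0,0,0],"claw":0.1},
    {"dp":[0.002,0,0],"rot":[0,0,0],"claw":0.1},
    {"dp":[0.003,0,0],"rot":[0,0,0],"claw":0.1},
    {"dp":[0.003,0,0],"rot":[0,0,0],"claw":0.1},
  ],
)

```text
t: 31.68
tcp_pos: [511.1, 292.4, 7.9]
tool_rot: [0.719, 0.695, -0.0, 0.0]
wrist_force: [-8.2, -1.6, 8.0]
finger_gap: 22.7
gripper_force: 39.8
```

Call:
arm_command(
  motion=[
    {"dp":[0.001,0,0],"rot":[0,0,0],"claw":0.1},
    {"dp":[0.002,0,0],"rot":[0,0,0],"claw":0.1},
    {"dp":[0.002,0,0],"rot":[0,0,0],"claw":0.1},
  ],
)

```text
t: 31.93
tcp_pos: [511.1, 294.4, 7.9]
tool_rot: [0.719, 0.695, -0.0, 0.0]
wrist_force: [-8.3, 0.0, 8.0]
finger_gap: 22.6
gripper_force: 39.7
```

Call:
arm_command(
  motion=[
    {"dp":[0.001,0,0],"rot":[0,0,0],"claw":0.1},
    {"dp":[0.002,0,0],"rot":[0,0,0],"claw":0.1},
    {"dp":[0.002,0,0],"rot":[0,0,0],"claw":0.1},
  ],
)

```text
t: 32.18
tcp_pos: [511.2, 296.3, 7.9]
tool_rot: [0.719, 0.695, -0.001, 0.0]
wrist_force: [-8.9, -2.5, 7.6]
finger_gap: 23.0
gripper_force: 39.8
```

Call:
arm_command(
  motion=[
    {"dp":[0.001,0,0],"rot":[0,0,0],"claw":0.1},
    {"dp":[0.002,0,0],"rot":[0,0,0],"claw":0.1},
    {"dp":[0.002,0,0],"rot":[0,0,0],"claw":0.1},
  ],
)

```text
t: 32.43
tcp_pos: [511.1, 296.2, 7.9]
tool_rot: [0.719, 0.695, -0.002, 0.001]
wrist_force: [-9.4, -6.5, 13.2]
finger_gap: 22.5
gripper_force: 40.3
```

Call:
arm_command(
  motion=[
    {"dp":[0.001,0,0],"rot":[0,0,0],"claw":0.1},
    {"dp":[0.001,0,0],"rot":[0,0,0],"claw":0.1},
    {"dp":[0.001,0,0],"rot":[0,0,0],"claw":0.1},
  ],
)

```text
t: 32.68
tcp_pos: [511.1, 296.1, 7.9]
tool_rot: [0.719, 0.695, -0.002, 0.002]
wrist_force: [-10.1, -9.0, 14.4]
finger_gap: 22.5
gripper_force: 40.5
```

Call:
arm_command(
  motion=[
    {"dp":[-0.002,0,0],"rot":[0,0,0],"claw":0.7},
    {"dp":[-0.002,0,0],"rot":[0,0,0],"claw":0.7},
    {"dp":[-0.002,0,0],"rot":[0,0,0],"claw":0.7},
    {"dp":[-0.002,0,0],"rot":[0,0,0],"claw":0.7},
    {"dp":[-0.002,0,-0.04],"rot":[0,0,0],"claw":0.7},
    {"dp":[-0.002,0,-0.08],"rot":[0,0,0],"claw":0.7},
    {"dp":[-0.002,0,-0.12],"rot":[0,0,0],"claw":0.7},
    {"dp":[-0.002,0,-0.16],"rot":[0,0,0],"claw":0.7},
  ],
)

```text
t: 33.35
tcp_pos: [512.7, 297.8, 168.5]
tool_rot: [0.719, 0.695, 0.0, 0.0]
wrist_force: [0.4, 0.7, -0.6]
finger_gap: 59.8
gripper_force: 0.0
```

Call:
arm_command(
  motion=[
    {"dp":[-0.22,-0.02,-0.02],"rot":[0,0,0.11],"claw":0.5},
    {"dp":[-0.22,-0.02,-0.02],"rot":[0,0,0.11],"claw":0.5},
    {"dp":[-0.22,-0.02,-0.02],"rot":[0,0,0.11],"claw":0.5},
    {"dp":[-0.22,-0.02,-0.02],"rot":[0,0,0.11],"claw":0.5},
    {"dp":[-0.22,-0.02,-0.02],"rot":[0,0,0.11],"claw":0.5},
    {"dp":[-0.22,-0.02,-0.02],"rot":[0,0,0.11],"claw":0.5},
    {"dp":[-0.22,-0.02,-0.02],"rot":[0,0,0.11],"claw":0.5},
    {"dp":[-0.22,-0.02,-0.02],"rot":[0,0,0.11],"claw":0.5},
  ],
)

```text
t: 34.02
tcp_pos: [486.0, 78.2, 187.2]
tool_rot: [0.912, 0.41, 0.001, 0.001]
wrist_force: [-0.2, -0.1, -0.9]
finger_gap: 42.8
gripper_force: 0.0
```

```bash
python3 -c "
from bars import *
look('11')
plan((450,-74.5,120,-81.5))"
```

```text
bar [449.4 -68.6 107.   47.3 179. ] mean [449.9 -74. ] ang 7.6 yel False h 12.3
bar [ 440.6 -232.2  131.    52.8    7.3] mean [ 446.6 -233.5] ang 5.2 yel False h 11.7
bar [ 470.8 -308.6   94.8   22.1  178.5] mean [ 471.2 -309.6] ang -1.1 yel False h 12.1
top green in bin 76 [ 600. -310.   17.]
side green in bin 100 [ 601. -310.   15.]
now [486.   80.  186.9] t 34.1 gap 42.6 F [0.2 0.2 0.8]
[450, -74.5, 120, -81.5, 0] dp [-0.1399, 0.0751, 0.0667] rot [0.0, -0.0003, 0.1114] rows 5.6
```

View pics/top11.png

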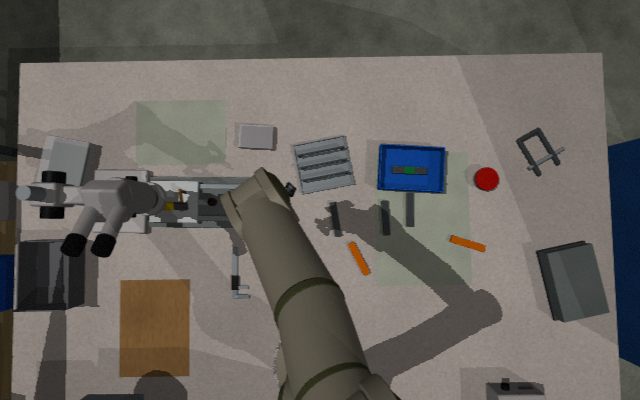

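Call:
arm_command(
  motion=[
    {"dp":[-0.14,0.075,0.06],"rot":[0,0,0.111],"claw":0.5},
    {"dp":[-0.14,0.075,0.06],"rot":[0,0,0.111],"claw":0.5},
    {"dp":[-0.14,0.075,0.06],"rot":[0,0,0.111],"claw":0.5},
    {"dp":[-0.14,0.075,0.06],"rot":[0,0,0.111],"claw":0.5},
    {"dp":[-0.14,0.075,0.06],"rot":[0,0,0.111],"claw":0.5},
    {"dp":[-0.14,0.075,0.06],"rot":[0,0,0.111],"claw":0.5},
    {"dp":[-0.14,0.075,0.06],"rot":[0,0,0.111],"claw":0.5},
    {"dp":[-0.14,0.075,0.06],"rot":[0,0,0.111],"claw":0.5},
  ],
)

```text
t: 34.78
tcp_pos: [449.6, -74.6, 126.6]
tool_rot: [0.997, 0.077, 0.001, -0.0]
wrist_force: [-0.2, -0.3, -0.1]
finger_gap: 43.1
gripper_force: 0.0
```

```bash
python3 -c "
from bars import *
plan((449.8,-75,-31,-81.6))"
```

```text
now [449.6 -74.6 126.6] t 34.8 gap 43.1 F [-0.2 -0.3 -0.1]
[449.8, -75, -31, -81.6, 0] dp [-0.0001, 0.0005, 0.1576] rot [-0.0, -0.0002, 0.0012] rows 3.8
```

Call:
arm_command(
  motion=[
    {"dp":[0,0,0.03],"rot":[0,0,0.001],"claw":0.5},
    {"dp":[0,0,0.06],"rot":[0,0,0.001],"claw":0.5},
    {"dp":[0,0,0.09],"rot":[0,0,0.001],"claw":0.5},
    {"dp":[0,0,0.12],"rot":[0,0,0.001],"claw":0.5},
    {"dp":[0,0,0.14],"rot":[0,0,0.001],"claw":0.5},
    {"dp":[0,0,0.15],"rot":[0,0,0.001],"claw":0.5},
    {"dp":[0,0,0.157],"rot":[0,0,0.001],"claw":0.5},
    {"dp":[0,0,0.157],"rot":[0,0,0.001],"claw":0.5},
  ],
)

```text
t: 35.45
tcp_pos: [449.5, -74.2, -31.4]
tool_rot: [0.997, 0.074, 0.0, -0.001]
wrist_force: [1.2, -0.3, 0.1]
finger_gap: 42.8
gripper_force: 0.0
```

Call:
arm_command(
  motion=[
    {"dp":[0,0,0],"rot":[0,0,0],"claw":0.1},
    {"dp":[0,0,0],"rot":[0,0,0],"claw":0.1},
    {"dp":[0,0,0],"rot":[0,0,0],"claw":0.1},
    {"dp":[0,0,0],"rot":[0,0,0],"claw":0.1},
    {"dp":[0,0,0],"rot":[0,0,0],"claw":0.1},
    {"dp":[0,0,0],"rot":[0,0,0],"claw":0.1},
  ],
  squeeze=60,
)

```text
t: 35.95
tcp_pos: [449.3, -76.1, -30.0]
tool_rot: [0.997, 0.071, 0.001, 0.0]
wrist_force: [-0.1, -0.5, -1.8]
finger_gap: 20.5
gripper_force: 58.7
```

Call:
arm_command(
  motion=[
    {"dp":[0,0,-0.02],"rot":[0,0,0],"claw":0.1},
    {"dp":[0,0,-0.05],"rot":[0,0,0],"claw":0.1},
    {"dp":[0,0,-0.08],"rot":[0,0,0],"claw":0.1},
    {"dp":[0,0,-0.11],"rot":[0,0,0],"claw":0.1},
    {"dp":[0,0,-0.12],"rot":[0,0,0],"claw":0.1},
    {"dp":[0,0,-0.12],"rot":[0,0,0],"claw":0.1},
  ],
)

```text
t: 36.45
tcp_pos: [449.9, -76.7, 92.1]
tool_rot: [0.998, 0.07, 0.003, 0.001]
wrist_force: [1.1, -0.8, -2.9]
finger_gap: 20.4
gripper_force: 59.4
```

```bash
python3 -c "
from bars import *
plan((618.7,-7.5,85,-79.9),(618.7,-7.5,0,-79.9))"
```

```text
now [449.9 -76.7  92.1] t 36.5 gap 20.4 F [ 1.1 -0.8 -2.9]
[618.7, -7.5, 85, -79.9, 0] dp [0.1768, -0.0449, 0.0079] rot [0.0003, -0.0008, -0.0057] rows 4.4
[618.7, -7.5, 0, -79.9, 0] dp [0.0, 0.0, 0.085] rot [0.0, 0.0, 0.0] rows 2.0
```

Call:
arm_command(
  motion=[
    {"dp":[0.177,-0.045,0.008],"rot":[0,-0.001,-0.0057],"claw":0.1},
    {"dp":[0.177,-0.045,0.008],"rot":[0,-0.001,-0.0057],"claw":0.1},
    {"dp":[0.177,-0.045,0.008],"rot":[0,-0.001,-0.0057],"claw":0.1},
    {"dp":[0.177,-0.045,0.008],"rot":[0,-0.001,-0.0057],"claw":0.1},
    {"dp":[0.177,-0.045,0.008],"rot":[0,-0.001,-0.0057],"claw":0.1},
    {"dp":[0.177,-0.045,0.008],"rot":[0,-0.001,-0.0057],"claw":0.1},
    {"dp":[0.177,-0.045,0.008],"rot":[0,-0.001,-0.0057],"claw":0.1},
    {"dp":[0.177,-0.045,0.008],"rot":[0,-0.001,-0.0057],"claw":0.1},
  ],
)

```text
t: 37.12
tcp_pos: [616.1, -7.0, 80.4]
tool_rot: [0.996, 0.089, -0.004, 0.001]
wrist_force: [-0.1, -0.4, -1.2]
finger_gap: 20.2
gripper_force: 59.3
```

```bash
python3 -c "
from bars import *
plan((618.7,-7.5,1,-79.9))"
```

```text
now [616.1  -7.   80.4] t 37.1 gap 20.2 F [-0.1 -0.4 -1.2]
[618.7, -7.5, 1, -79.9, 0] dp [0.0031, 0.0009, 0.0794] rot [0.0001, 0.0013, 0.0003] rows 1.9
```

Call:
arm_command(
  motion=[
    {"dp":[0.003,0.001,0.025],"rot":[0,0.001,0],"claw":0.1},
    {"dp":[0.003,0.001,0.05],"rot":[0,0.001,0],"claw":0.1},
    {"dp":[0.003,0.001,0.07],"rot":[0,0.001,0],"claw":0.1},
    {"dp":[0.003,0.001,0.077],"rot":[0,0.001,0],"claw":0.1},
    {"dp":[0.003,0.001,0.079],"rot":[0,0.001,0],"claw":0.1},
    {"dp":[0.003,0.001,0.08],"rot":[0,0.001,0],"claw":0.1},
  ],
)

```text
t: 37.62
tcp_pos: [620.0, -7.4, 2.0]
tool_rot: [0.996, 0.089, 0.0, 0.0]
wrist_force: [0.5, -0.2, -1.3]
finger_gap: 20.1
gripper_force: 59.3
```

Call:
arm_command(
  motion=[
    {"dp":[0,0,0.001],"rot":[0,0,0],"claw":0.1},
    {"dp":[0,0,0.0015],"rot":[0,0,0],"claw":0.1},
    {"dp":[0,0,0.0015],"rot":[0,0,0],"claw":0.1},
  ],
)

```text
t: 37.87
tcp_pos: [621.0, -7.2, 1.3]
tool_rot: [0.996, 0.089, 0.001, 0.0]
wrist_force: [0.3, -1.0, -2.8]
finger_gap: 19.8
gripper_force: 59.3
```

```bash
python3 -c "
from bars import *
plan((618.7,-7.5,-1,-79.9))"
```

```text
now [621.   -7.2   1.3] t 37.9 gap 19.8 F [ 0.3 -1.  -2.8]
[618.7, -7.5, -1, -79.9, 0] dp [-0.0023, -0.0001, 0.0023] rot [0.0001, -0.0004, 0.0002] rows 0.1
```

Call:
arm_command(
  motion=[
    {"dp":[-0.002,0,0.001],"rot":[0,0,0],"claw":0.1},
    {"dp":[-0.002,0,0.002],"rot":[0,0,0],"claw":0.1},
    {"dp":[-0.002,0,0.0025],"rot":[0,0,0],"claw":0.1},
    {"dp":[-0.002,0,0.0025],"rot":[0,0,0],"claw":0.1},
  ],
)

```text
t: 38.2
tcp_pos: [618.7, -7.6, -0.3]
tool_rot: [0.996, 0.089, 0.001, 0.001]
wrist_force: [-4.4, -1.0, 15.3]
finger_gap: 19.9
gripper_force: 61.4
```

Call:
arm_command(
  motion=[
    {"dp":[0,0,0],"rot":[0,0,0],"claw":0.45},
    {"dp":[0,0,0],"rot":[0,0,0],"claw":0.45},
    {"dp":[0,0,0],"rot":[0,0,0],"claw":0.45},
    {"dp":[0,0,-0.02],"rot":[0,0,0],"claw":0.45},
    {"dp":[0,0,-0.05],"rot":[0,0,0],"claw":0.45},
    {"dp":[0,0,-0.08],"rot":[0,0,0],"claw":0.45},
    {"dp":[0,0,-0.12],"rot":[0,0,0],"claw":0.45},
    {"dp":[0,0,-0.14],"rot":[0,0,0],"claw":0.45},
  ],
)

```text
t: 38.87
tcp_pos: [619.5, -6.8, 141.6]
tool_rot: [0.996, 0.089, 0.002, -0.0]
wrist_force: [0.5, -0.3, 0.0]
finger_gap: 38.4
gripper_force: 0.0
```

```bash
cat >> bars.py <<'E'
def rack(o,h,zlo,zhi):
    for n,d in o.items():
        P=cloud(d);H=hsv(d);m=(abs(P[...,0]-624)<80)&(abs(P[...,1]+40)<80)&(P[...,2]>zlo)&(P[...,2]<zhi)&(H[...,2]<85)
        for c in blobs(m,60): print(n,"on rack",rect(d,c,h))
E
python3 -c "
from bars import *
o=look('12'); rack(o,42,37,48)
plan((470,-180,120,-87.4),(451.6,-232.6,70,-87.4))"
```

```text
bar [ 479.3 -311.3   81.6   34.8    7.9] mean [ 486.2 -310.8] ang 5.5 yel False h 11.6
top green in bin 75 [ 600. -310.   16.]
side green in bin 99 [ 601. -310.   15.]
side on rack [617.9 -12.6 113.   28.2  10.1]
now [620.6  -7.  141.8] t 39.0 gap 38.4 F [ 0.5 -0.4 -0.6]
[470, -180, 120, -87.4, 0] dp [-0.1789, 0.1437, 0.0207] rot [0.0001, -0.0012, 0.021] rows 5.5
[451.6, -232.6, 70, -87.4, 0] dp [-0.0208, 0.0517, 0.05] rot [0.0, 0.0, 0.0] rows 1.8
```

```bash
python3 - <<'E'
from lib import *
for n in("side12","side11","top11"):
    d=load(n);H=hsv(d);P=cloud(d);z=P[...,2]
    m=(H[...,2]<90)&(z>4)&(z<20)&(P[...,0]>350)&(P[...,0]<540)&(P[...,1]<0)&(P[...,1]>-420)
    for c in blobs(m,60): print(n,rect(d,c,12))
E
```

```text
side12 [ 481.5 -338.2  148.   121.1   88.9]
side12 [ 452.4 -237.4  112.    29.8    2.8]
side11 [ 481.3 -347.2  131.6  120.7   89.1]
side11 [ 452.5 -235.4  111.8   34.     4.2]
side11 [450.2 -79.4 111.8  30.6   7.9]
top11 [450.  -75.7 109.2  26.2   9.6]
top11 [ 449.9 -233.4  113.2   39.   176.6]
top11 [ 478.5 -323.   110.8   50.5  178.5]
```

Call:
arm_command(
  motion=[
    {"dp":[-0.179,0.144,0.02],"rot":[0,-0.001,0.021],"claw":0.5},
    {"dp":[-0.179,0.144,0.02],"rot":[0,-0.001,0.021],"claw":0.5},
    {"dp":[-0.179,0.144,0.02],"rot":[0,-0.001,0.021],"claw":0.5},
    {"dp":[-0.179,0.144,0.02],"rot":[0,-0.001,0.021],"claw":0.5},
    {"dp":[-0.179,0.144,0.02],"rot":[0,-0.001,0.021],"claw":0.5},
    {"dp":[-0.179,0.144,0.02],"rot":[0,-0.001,0.021],"claw":0.5},
    {"dp":[-0.179,0.144,0.02],"rot":[0,-0.001,0.021],"claw":0.5},
    {"dp":[-0.179,0.144,0.02],"rot":[0,-0.001,0.021],"claw":0.5},
  ],
)

```text
t: 39.63
tcp_pos: [466.4, -181.9, 117.1]
tool_rot: [1.0, 0.021, -0.003, 0.0]
wrist_force: [1.2, 0.7, -0.6]
finger_gap: 42.7
gripper_force: 0.0
```

Call:
arm_command(
  motion=[
    {"dp":[-0.02,0.052,0.05],"rot":[0,0,0],"claw":0.5},
    {"dp":[-0.02,0.052,0.05],"rot":[0,0,0],"claw":0.5},
    {"dp":[-0.02,0.052,0.05],"rot":[0,0,0],"claw":0.5},
    {"dp":[-0.02,0.052,0.05],"rot":[0,0,0],"claw":0.5},
    {"dp":[-0.02,0.052,0.05],"rot":[0,0,0],"claw":0.5},
  ],
)

```text
t: 40.05
tcp_pos: [451.1, -232.1, 67.9]
tool_rot: [1.0, 0.024, -0.002, -0.0]
wrist_force: [-0.1, 0.2, 0.5]
finger_gap: 42.6
gripper_force: 0.0
```

```bash
python3 -c "
from bars import *
look('13')
plan((451.8,-232.5,-31,-87.4))"
```

```text
bar [ 413.7 -234.7   34.5   22.   178.6] mean [ 411.2 -233.5] ang 25.2 yel False h 11.6
bar [ 484.6 -230.1   44.2   22.1  178.7] mean [ 487.8 -228.8] ang -9.5 yel False h 11.9
top green in bin 76 [ 600. -310.   16.]
side green in bin 96 [ 601. -310.   15.]
now [ 451.3 -232.2   68.5] t 40.1 gap 42.7 F [0.3 1.  0.2]
[451.8, -232.5, -31, -87.4, 0] dp [0.0008, 0.0003, 0.0995] rot [0.0001, 0.0005, 0.0004] rows 2.4
```

Call:
arm_command(
  motion=[
    {"dp":[0.001,0,0.03],"rot":[0,0,0],"claw":0.5},
    {"dp":[0.001,0,0.06],"rot":[0,0,0],"claw":0.5},
    {"dp":[0.001,0,0.08],"rot":[0,0,0],"claw":0.5},
    {"dp":[0.001,0,0.092],"rot":[0,0,0],"claw":0.5},
    {"dp":[0.001,0,0.099],"rot":[0,0,0],"claw":0.5},
    {"dp":[0.001,0,0.099],"rot":[0,0,0],"claw":0.5},
  ],
)

```text
t: 40.65
tcp_pos: [450.8, -232.5, -31.7]
tool_rot: [1.0, 0.024, -0.003, 0.0]
wrist_force: [0.1, 0.7, 0.3]
finger_gap: 42.6
gripper_force: 0.0
```

Call:
arm_command(
  motion=[
    {"dp":[0,0,0],"rot":[0,0,0],"claw":0.1},
    {"dp":[0,0,0],"rot":[0,0,0],"claw":0.1},
    {"dp":[0,0,0],"rot":[0,0,0],"claw":0.1},
    {"dp":[0,0,0],"rot":[0,0,0],"claw":0.1},
    {"dp":[0,0,0],"rot":[0,0,0],"claw":0.1},
    {"dp":[0,0,0],"rot":[0,0,0],"claw":0.1},
  ],
)

```text
t: 41.15
tcp_pos: [451.0, -233.7, -29.9]
tool_rot: [1.0, 0.023, -0.001, 0.001]
wrist_force: [-1.1, 2.8, 7.6]
finger_gap: 19.9
gripper_force: 59.8
```

Call:
arm_command(
  motion=[
    {"dp":[0,0,-0.02],"rot":[0,0,0],"claw":0.1},
    {"dp":[0,0,-0.05],"rot":[0,0,0],"claw":0.1},
    {"dp":[0,0,-0.08],"rot":[0,0,0],"claw":0.1},
    {"dp":[0,0,-0.11],"rot":[0,0,0],"claw":0.1},
    {"dp":[0,0,-0.12],"rot":[0,0,0],"claw":0.1},
    {"dp":[0,0,-0.12],"rot":[0,0,0],"claw":0.1},
  ],
)

```text
t: 41.65
tcp_pos: [451.9, -234.8, 91.4]
tool_rot: [1.0, 0.022, -0.0, 0.002]
wrist_force: [-0.4, -0.4, -2.1]
finger_gap: 20.3
gripper_force: 59.5
```

```bash
python3 -c "
from bars import *
plan((630.3,-72.5,85,-79.9))"
```

```text
now [ 451.9 -234.8   91.4] t 41.6 gap 20.3 F [-0.4 -0.4 -2.1]
[630.3, -72.5, 85, -79.9, 0] dp [0.1854, -0.1543, 0.0058] rot [0.0005, 0.0002, -0.0211] rows 5.8
```

Call:
arm_command(
  motion=[
    {"dp":[0.185,-0.154,0.005],"rot":[0,0,-0.021],"claw":0.1},
    {"dp":[0.185,-0.154,0.005],"rot":[0,0,-0.021],"claw":0.1},
    {"dp":[0.185,-0.154,0.005],"rot":[0,0,-0.021],"claw":0.1},
    {"dp":[0.185,-0.154,0.005],"rot":[0,0,-0.021],"claw":0.1},
    {"dp":[0.185,-0.154,0.005],"rot":[0,0,-0.021],"claw":0.1},
    {"dp":[0.185,-0.154,0.005],"rot":[0,0,-0.021],"claw":0.1},
    {"dp":[0.185,-0.154,0.005],"rot":[0,0,-0.021],"claw":0.1},
    {"dp":[0.185,-0.154,0.005],"rot":[0,0,-0.021],"claw":0.1},
  ],
)

```text
t: 42.32
tcp_pos: [628.9, -69.0, 80.8]
tool_rot: [0.996, 0.09, -0.003, -0.0]
wrist_force: [-0.5, 0.3, -1.9]
finger_gap: 20.1
gripper_force: 59.5
```

Call:
arm_command(
  motion=[
    {"dp":[0,0,0.02],"rot":[0,0,0],"claw":0.1},
    {"dp":[0,0,0.04],"rot":[0,0,0],"claw":0.1},
    {"dp":[0,0,0.055],"rot":[0,0,0],"claw":0.1},
    {"dp":[0,0,0.06],"rot":[0,0,0],"claw":0.1},
    {"dp":[0,0,0.06],"rot":[0,0,0],"claw":0.1},
  ],
)

```text
t: 42.73
tcp_pos: [626.2, -72.7, 20.7]
tool_rot: [0.996, 0.088, -0.005, 0.0]
wrist_force: [0.8, -0.2, -1.7]
finger_gap: 20.4
gripper_force: 59.5
```

```bash
python3 -c "
from bars import *
plan((630.3,-72.5,0,-79.9))"
```

```text
now [626.2 -72.7  20.7] t 42.7 gap 20.4 F [ 0.8 -0.2 -1.7]
[630.3, -72.5, 0, -79.9, 0] dp [0.0042, 0.0006, 0.0207] rot [0.0, 0.0015, 0.0001] rows 0.5
```

Call:
arm_command(
  motion=[
    {"dp":[0.004,0,0.01],"rot":[0,0.0015,0],"claw":0.1},
    {"dp":[0.004,0,0.017],"rot":[0,0.0015,0],"claw":0.1},
    {"dp":[0.004,0,0.02],"rot":[0,0.0015,0],"claw":0.1},
    {"dp":[0.004,0,0.021],"rot":[0,0.0015,0],"claw":0.1},
    {"dp":[0.004,0,0.021],"rot":[0,0.0015,0],"claw":0.1},
  ],
)

```text
t: 43.15
tcp_pos: [632.0, -70.9, 2.0]
tool_rot: [0.996, 0.089, 0.002, -0.0]
wrist_force: [0.4, -0.1, -0.9]
finger_gap: 19.9
gripper_force: 59.5
```

```bash
python3 -c "
from bars import *
plan((630.3,-72.5,-0.3,-79.9))"
```

```text
now [632.  -70.9   2. ] t 43.1 gap 19.9 F [ 0.4 -0.1 -0.9]
[630.3, -72.5, -0.3, -79.9, 0] dp [-0.002, 0.0013, 0.0023] rot [0.0, -0.0006, 0.0002] rows 0.1
```

Call:
arm_command(
  motion=[
    {"dp":[-0.002,0.001,0.001],"rot":[0,-0.0006,0],"claw":0.1},
    {"dp":[-0.002,0.001,0.002],"rot":[0,-0.0006,0],"claw":0.1},
    {"dp":[-0.002,0.001,0.003],"rot":[0,-0.0006,0],"claw":0.1},
    {"dp":[-0.002,0.001,0.003],"rot":[0,-0.0006,0],"claw":0.1},
  ],
)

```text
t: 43.48
tcp_pos: [630.4, -72.5, 0.1]
tool_rot: [0.996, 0.088, 0.0, 0.001]
wrist_force: [-4.2, -1.3, 9.5]
finger_gap: 20.1
gripper_force: 60.9
```

Call:
arm_command(
  motion=[
    {"dp":[0,0,0],"rot":[0,0,0],"claw":0.45},
    {"dp":[0,0,0],"rot":[0,0,0],"claw":0.45},
    {"dp":[0,0,0],"rot":[0,0,0],"claw":0.45},
    {"dp":[0,0,-0.02],"rot":[0,0,0],"claw":0.45},
    {"dp":[0,0,-0.05],"rot":[0,0,0],"claw":0.45},
    {"dp":[0,0,-0.08],"rot":[0,0,0],"claw":0.45},
    {"dp":[0,0,-0.12],"rot":[0,0,0],"claw":0.45},
    {"dp":[0,0,-0.16],"rot":[0,0,0],"claw":0.45},
  ],
)

```text
t: 44.15
tcp_pos: [629.6, -71.9, 159.8]
tool_rot: [0.996, 0.089, -0.001, -0.0]
wrist_force: [1.1, 0.1, 0.0]
finger_gap: 38.4
gripper_force: 0.0
```

Call:
arm_command(
  motion=[
    {"dp":[0,-0.2,-0.04],"rot":[0,0,0],"claw":0.5},
    {"dp":[0,-0.2,-0.04],"rot":[0,0,0],"claw":0.5},
    {"dp":[0,-0.2,-0.04],"rot":[0,0,0],"claw":0.5},
    {"dp":[0,-0.2,-0.04],"rot":[0,0,0],"claw":0.5},
    {"dp":[0,-0.2,-0.04],"rot":[0,0,0],"claw":0.5},
    {"dp":[0,-0.2,-0.04],"rot":[0,0,0],"claw":0.5},
    {"dp":[0,-0.2,-0.04],"rot":[0,0,0],"claw":0.5},
    {"dp":[0,-0.2,-0.04],"rot":[0,0,0],"claw":0.5},
  ],
)

```text
t: 44.82
tcp_pos: [595.0, 124.2, 198.6]
tool_rot: [0.996, 0.089, 0.0, 0.0]
wrist_force: [-0.4, -0.7, -0.9]
finger_gap: 42.7
gripper_force: 0.0
```

```bash
python3 - <<'E'
from bars import *
o=look('14'); rack(o,42,37,48)
for n,d in o.items():
    H=hsv(d);P=cloud(d);z=P[...,2]
    m=(H[...,2]<70)&(H[...,1]<110)&(z>4)&(z<20)&(P[...,0]>380)&(P[...,0]<535)&(P[...,1]<-250)&(P[...,1]>-380)
    for c in blobs(m,60):
        print(n,"C?",rect(d,c,12))
plan()
E
```

```text
bar [ 466.1 -301.5  103.2   52.1    7.6] mean [ 468.3 -308.8] ang -0.6 yel False h 11.7
top green in bin 76 [ 600. -310.   17.]
side green in bin 96 [ 601. -310.   15.]
top on rack [618.9  -7.7 107.6  21.9  10.4]
top on rack [629.9 -72.5 109.5  21.9  10.2]
side on rack [632.3 -76.6 109.8  29.6  10.1]
side on rack [619.  -11.7 110.6  26.9  10.1]
top C? [ 475.5 -307.7  104.5   27.3    0.8]
side C? [ 476.9 -314.3  111.1   30.   179.3]
now [595.2 123.  198.2] t 44.9 gap 42.6 F [ 0.  -0.1 -0.2]
```

```bash
python3 -c "
from bars import *
plan((550,-90,190,-85),(476.8,-309.5,120,-91))"
```

```text
now [595.2 123.  198.2] t 44.9 gap 42.6 F [ 0.  -0.1 -0.2]
[550, -90, 190, -85, 0] dp [-0.0816, 0.2018, 0.0084] rot [0.0001, 0.0001, 0.014] rows 5.2
[476.8, -309.5, 120, -91, 0] dp [-0.0921, 0.2123, 0.07] rot [0.0, 0.0, 0.0167] rows 5.8
```

Call:
arm_command(
  motion=[
    {"dp":[-0.082,0.202,0.008],"rot":[0,0,0.014],"claw":0.5},
    {"dp":[-0.082,0.202,0.008],"rot":[0,0,0.014],"claw":0.5},
    {"dp":[-0.082,0.202,0.008],"rot":[0,0,0.014],"claw":0.5},
    {"dp":[-0.082,0.202,0.008],"rot":[0,0,0.014],"claw":0.5},
    {"dp":[-0.082,0.202,0.008],"rot":[0,0,0.014],"claw":0.5},
    {"dp":[-0.082,0.202,0.008],"rot":[0,0,0.014],"claw":0.5},
    {"dp":[-0.082,0.202,0.008],"rot":[0,0,0.014],"claw":0.5},
    {"dp":[-0.082,0.202,0.008],"rot":[0,0,0.014],"claw":0.5},
  ],
)

```text
t: 45.58
tcp_pos: [549.7, -90.3, 190.5]
tool_rot: [0.999, 0.043, 0.0, -0.0]
wrist_force: [0.3, -0.1, 0.4]
finger_gap: 42.6
gripper_force: 0.0
```

Call:
arm_command(
  motion=[
    {"dp":[-0.092,0.212,0.07],"rot":[0,0,0.0167],"claw":0.5},
    {"dp":[-0.092,0.212,0.07],"rot":[0,0,0.0167],"claw":0.5},
    {"dp":[-0.092,0.212,0.07],"rot":[0,0,0.0167],"claw":0.5},
    {"dp":[-0.092,0.212,0.07],"rot":[0,0,0.0167],"claw":0.5},
    {"dp":[-0.092,0.212,0.07],"rot":[0,0,0.0167],"claw":0.5},
    {"dp":[-0.092,0.212,0.07],"rot":[0,0,0.0167],"claw":0.5},
    {"dp":[-0.092,0.212,0.07],"rot":[0,0,0.0167],"claw":0.5},
    {"dp":[-0.092,0.212,0.07],"rot":[0,0,0.0167],"claw":0.5},
  ],
)

```text
t: 46.25
tcp_pos: [477.0, -308.5, 119.9]
tool_rot: [1.0, -0.009, -0.0, -0.001]
wrist_force: [0.5, 0.6, 0.3]
finger_gap: 42.6
gripper_force: 0.0
```

```bash
python3 -c "
from bars import *
plan((476.8,-309.5,-31,-91))"
```

```text
now [ 477.  -308.5  119.9] t 46.2 gap 42.6 F [0.5 0.6 0.3]
[476.8, -309.5, -31, -91, 0] dp [-0.0001, 0.0012, 0.1509] rot [-0.0002, 0.0, -0.0001] rows 3.6
```

Call:
arm_command(
  motion=[
    {"dp":[0,0.001,0.03],"rot":[0,0,0],"claw":0.5},
    {"dp":[0,0.001,0.06],"rot":[0,0,0],"claw":0.5},
    {"dp":[0,0.001,0.09],"rot":[0,0,0],"claw":0.5},
    {"dp":[0,0.001,0.115],"rot":[0,0,0],"claw":0.5},
    {"dp":[0,0.001,0.135],"rot":[0,0,0],"claw":0.5},
    {"dp":[0,0.001,0.145],"rot":[0,0,0],"claw":0.5},
    {"dp":[0,0.001,0.15],"rot":[0,0,0],"claw":0.5},
    {"dp":[0,0.001,0.15],"rot":[0,0,0],"claw":0.5},
  ],
)

```text
t: 46.92
tcp_pos: [478.3, -307.3, -29.5]
tool_rot: [1.0, -0.007, 0.0, -0.0]
wrist_force: [-0.5, -0.5, 0.3]
finger_gap: 42.8
gripper_force: 0.0
```

Call:
arm_command(
  motion=[
    {"dp":[0,0,0],"rot":[0,0,0],"claw":0.1},
    {"dp":[0,0,0],"rot":[0,0,0],"claw":0.1},
    {"dp":[0,0,0],"rot":[0,0,0],"claw":0.1},
    {"dp":[0,0,0],"rot":[0,0,0],"claw":0.1},
    {"dp":[0,0,0],"rot":[0,0,0],"claw":0.1},
    {"dp":[0,0,0],"rot":[0,0,0],"claw":0.1},
  ],
)

```text
t: 47.42
tcp_pos: [478.4, -309.0, -27.8]
tool_rot: [1.0, -0.008, 0.002, 0.0]
wrist_force: [-0.2, 1.8, 8.0]
finger_gap: 20.3
gripper_force: 59.7
```

Call:
arm_command(
  motion=[
    {"dp":[0,0,-0.02],"rot":[0,0,0],"claw":0.1},
    {"dp":[0,0,-0.05],"rot":[0,0,0],"claw":0.1},
    {"dp":[0,0,-0.09],"rot":[0,0,0],"claw":0.1},
    {"dp":[0,0,-0.13],"rot":[0,0,0],"claw":0.1},
    {"dp":[0,0,-0.16],"rot":[0,0,0],"claw":0.1},
    {"dp":[0,0,-0.16],"rot":[0,0,0],"claw":0.1},
  ],
)

```text
t: 47.92
tcp_pos: [479.9, -310.2, 137.1]
tool_rot: [1.0, -0.008, 0.004, 0.002]
wrist_force: [0.6, -0.7, -2.0]
finger_gap: 20.0
gripper_force: 59.5
```

```bash
python3 - <<'E'
from bars import *
s=get_state();p=np.array(s["tcp_pos"]);Q=R.from_quat(s["tool_rot"]).as_matrix();B=p-37.2*Q[:,2]
for n in("side","top"):
    d=get_image(n);P=cloud(d);q=(P-B)@Q;k=(abs(q[...,2])<8)&(abs(q[...,1])<14)&(abs(q[...,0])<80);w=q[k];print(n,len(w),w.min(0).round(1),w.max(0).round(1))
plan((550,-180,130,-40),(624.5,-40,120,10.1))
E
```

```text
side 379 [-54.6 -13.9  -6.5] [54.9 14.   7.9]
top 183 [-55.5 -11.1  -4.9] [51.5 10.7  7.8]
now [ 477.3 -309.8  132.2] t 48.0 gap 19.9 F [-0.8  0.2 -2.4]
[550, -180, 130, -40, 0] dp [0.0705, -0.131, 0.0022] rot [0.0005, -0.0003, -0.1415] rows 7.1
[624.5, -40, 120, 10.1, 0] dp [0.1551, -0.0329, 0.01] rot [0.0, 0.0, -0.1392] rows 7.0
```

Call:
arm_command(
  motion=[
    {"dp":[0.07,-0.131,0],"rot":[0,0,-0.1415],"claw":0.1},
    {"dp":[0.07,-0.131,0],"rot":[0,0,-0.1415],"claw":0.1},
    {"dp":[0.07,-0.131,0],"rot":[0,0,-0.1415],"claw":0.1},
    {"dp":[0.07,-0.131,0],"rot":[0,0,-0.1415],"claw":0.1},
    {"dp":[0.07,-0.131,0],"rot":[0,0,-0.1415],"claw":0.1},
    {"dp":[0.07,-0.131,0],"rot":[0,0,-0.1415],"claw":0.1},
    {"dp":[0.07,-0.131,0],"rot":[0,0,-0.1415],"claw":0.1},
    {"dp":[0.07,-0.131,0],"rot":[0,0,-0.1415],"claw":0.1},
  ],
)

```text
t: 48.68
tcp_pos: [548.1, -178.9, 128.8]
tool_rot: [0.905, 0.426, -0.001, -0.001]
wrist_force: [-0.7, -1.7, -2.7]
finger_gap: 19.9
gripper_force: 59.5
```

Call:
arm_command(
  motion=[
    {"dp":[0.155,-0.033,0],"rot":[0,0,-0.139],"claw":0.1},
    {"dp":[0.155,-0.033,0],"rot":[0,0,-0.139],"claw":0.1},
    {"dp":[0.155,-0.033,0],"rot":[0,0,-0.139],"claw":0.1},
    {"dp":[0.155,-0.033,0],"rot":[0,0,-0.139],"claw":0.1},
    {"dp":[0.155,-0.033,0],"rot":[0,0,-0.139],"claw":0.1},
    {"dp":[0.155,-0.033,0],"rot":[0,0,-0.139],"claw":0.1},
    {"dp":[0.155,-0.033,0],"rot":[0,0,-0.139],"claw":0.1},
    {"dp":[0.155,-0.033,0],"rot":[0,0,-0.139],"claw":0.1},
  ],
)

```text
t: 49.35
tcp_pos: [622.6, -39.1, 129.0]
tool_rot: [0.641, 0.767, -0.0, -0.001]
wrist_force: [-0.4, -0.1, -2.1]
finger_gap: 19.7
gripper_force: 59.5
```

```bash
python3 -c "
from bars import *
plan((624.5,-40,35,10.1))"
```

```text
now [622.6 -39.1 129. ] t 49.4 gap 19.7 F [-0.4 -0.1 -2.1]
[624.5, -40, 35, 10.1, 0] dp [-0.0013, 0.0019, 0.094] rot [-0.0003, -0.0002, 0.0004] rows 2.3
```

Call:
arm_command(
  motion=[
    {"dp":[-0.001,0.002,0.03],"rot":[0,0,0],"claw":0.1},
    {"dp":[-0.001,0.002,0.06],"rot":[0,0,0],"claw":0.1},
    {"dp":[-0.001,0.002,0.09],"rot":[0,0,0],"claw":0.1},
    {"dp":[-0.001,0.002,0.103],"rot":[0,0,0],"claw":0.1},
    {"dp":[-0.001,0.002,0.109],"rot":[0,0,0],"claw":0.1},
    {"dp":[-0.001,0.002,0.11],"rot":[0,0,0],"claw":0.1},
    {"dp":[-0.001,0.002,0.11],"rot":[0,0,0],"claw":0.1},
  ],
)

```text
t: 49.93
tcp_pos: [626.2, -39.2, 21.6]
tool_rot: [0.643, 0.766, 0.001, 0.0]
wrist_force: [0.4, 0.2, -0.9]
finger_gap: 19.8
gripper_force: 59.5
```

```bash
python3 -c "
from bars import *
plan((624.5,-40,14,10.1))"
```

```text
now [626.2 -39.2  21.6] t 49.9 gap 19.8 F [ 0.4  0.2 -0.9]
[624.5, -40, 14, 10.1, 0] dp [-0.0005, -0.0018, 0.0076] rot [0.0002, -0.0, -0.0002] rows 0.2
```

Call:
arm_command(
  motion=[
    {"dp":[-0.0005,-0.002,0.002],"rot":[0,0,0],"claw":0.1},
    {"dp":[-0.0005,-0.002,0.004],"rot":[0,0,0],"claw":0.1},
    {"dp":[-0.0005,-0.002,0.006],"rot":[0,0,0],"claw":0.1},
    {"dp":[-0.0005,-0.002,0.006],"rot":[0,0,0],"claw":0.1},
  ],
)

```text
t: 50.27
tcp_pos: [623.9, -40.7, 15.1]
tool_rot: [0.642, 0.766, 0.0, 0.0]
wrist_force: [-0.5, -0.7, -2.6]
finger_gap: 19.7
gripper_force: 59.5
```

Call:
arm_command(
  motion=[
    {"dp":[0,0,0.0007],"rot":[0,0,0],"claw":0.1},
    {"dp":[0,0,0.0015],"rot":[0,0,0],"claw":0.1},
    {"dp":[0,0,0.0015],"rot":[0,0,0],"claw":0.1},
  ],
)

```text
t: 50.52
tcp_pos: [624.1, -40.6, 14.3]
tool_rot: [0.642, 0.767, 0.0, 0.001]
wrist_force: [-2.2, -2.5, 7.1]
finger_gap: 20.1
gripper_force: 60.5
```

Contact. Release, rise, withdraw clear of everything and check.

Call:
arm_command(
  motion=[
    {"dp":[0,0,0],"rot":[0,0,0],"claw":0.45},
    {"dp":[0,0,0],"rot":[0,0,0],"claw":0.45},
    {"dp":[0,0,0],"rot":[0,0,0],"claw":0.45},
    {"dp":[0,0,-0.02],"rot":[0,0,0],"claw":0.45},
    {"dp":[0,0,-0.06],"rot":[0,0,0],"claw":0.45},
    {"dp":[0,0,-0.1],"rot":[0,0,0],"claw":0.45},
    {"dp":[0,0,-0.14],"rot":[0,0,0],"claw":0.45},
    {"dp":[0,0,-0.18],"rot":[0,0,0],"claw":0.45},
  ],
)

```text
t: 51.18
tcp_pos: [623.4, -40.1, 195.1]
tool_rot: [0.642, 0.767, 0.0, -0.0]
wrist_force: [0.5, -1.1, 0.6]
finger_gap: 38.2
gripper_force: 0.0
```

Call:
arm_command(
  motion=[
    {"dp":[-0.2,-0.12,-0.06],"rot":[0,0,0],"claw":0.45},
    {"dp":[-0.2,-0.12,-0.06],"rot":[0,0,0],"claw":0.45},
    {"dp":[-0.2,-0.12,-0.06],"rot":[0,0,0],"claw":0.45},
    {"dp":[-0.2,-0.12,-0.06],"rot":[0,0,0],"claw":0.45},
    {"dp":[-0.2,-0.12,-0.06],"rot":[0,0,0],"claw":0.45},
    {"dp":[-0.2,-0.12,-0.06],"rot":[0,0,0],"claw":0.45},
    {"dp":[-0.2,-0.12,-0.06],"rot":[0,0,0],"claw":0.45},
    {"dp":[-0.2,-0.12,-0.06],"rot":[0,0,0],"claw":0.45},
  ],
)

```text
t: 51.85
tcp_pos: [539.8, -260.7, 253.3]
tool_rot: [0.644, 0.765, 0.0, 0.0]
wrist_force: [-0.1, 0.9, 0.0]
finger_gap: 38.1
gripper_force: 0.0
```

```bash
python3 - <<'E'
from bars import *
o=look('15'); rack(o,54,49,61)
for n,d in o.items():
    P=cloud(d);k=(P[...,2]>56)&(P[...,2]<67)&(np.hypot(P[...,0]-510,P[...,1]-300)<22);print(n,"knob",P[k].mean(0).round(1))
    H=hsv(d);y=(cv2.inRange(H,(18,100,50),(34,255,255))>0)&(abs(P[...,0]-500)<40)&(abs(P[...,1]-425)<60)&(P[...,2]>50);print("  yellow",y.sum(),P[y].mean(0).round(1))
top,side=o["top"]["pixels"],o["side"]["pixels"]
x,y=proj(o["side"],[[500,425,60]])[0].astype(int)
b=cv2.resize(side[y-50:y+50,x-65:x+65],(390,300),interpolation=cv2.INTER_CUBIC)
x,y=proj(o["side"],[[624,-40,40]])[0].astype(int)
c=cv2.resize(side[y-50:y+50,x-65:x+65],(390,300),interpolation=cv2.INTER_CUBIC)
cv2.imwrite("pics/f15.png",np.hstack([b,c]))
plan()
E
```

```text
top green in bin 41 [ 597. -294.   59.]
side green in bin 136 [ 584. -310.  177.]
top on rack [620.8 -40.1 109.   22.8  99.7]
side on rack [622.1 -44.3 117.1  25.  100.4]
top knob [508.9 302.7  61.4]
  yellow 90 [503.  417.9  73.1]
side knob [509.1 300.7  61. ]
  yellow 52 [510.4 432.4  68.4]
now [ 540.7 -257.5  253.2] t 52.0 gap 38.3 F [-0.3  0.6 -0.5]
```

View pics/top15.png

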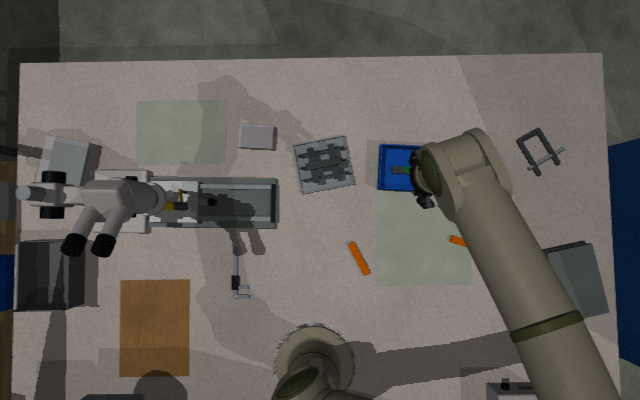

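View pics/f15.png

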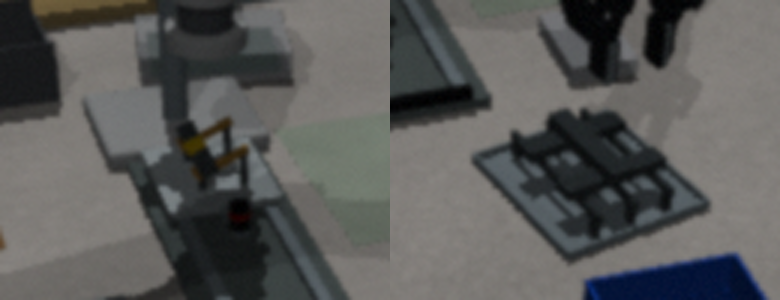

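```bash
python3 -c "
from cell import *
print(finish_job())"
```

```text
the job is handed in; nothing more can be done
None
```

The job is handed in: the green-banded bar is in the bin, the yellow-banded bar is on the rest against its toes (about 2 mm off centre), the stage is fully home, and the three plain bars are stacked on the rack (two, then one crosswise on top, about 3 mm off centre).

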